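Unload the tube roller mixer and start the settling timer

TASK

The mixing run is over: first turn the roller mixer's dial back to off, then take every sample tube off the rollers and stand it cap up, right down on the base, in a free opening of the white rack. When all of them stand there, press the bench timer's start button fully to begin their settling time, and leave the other things on the bench, including the tube already in the rack, where they are.

Things in the scene. Friction and masses are not known exactly. Their poses are not given: they have to be found in the camera images.
- mixer: white tube roller mixer, 270 (x) x 378 (y) mm, fixed. Origin: centre of its underside; z up; its own -x side is the front, with the control console (deck 46 mm high, x = -135 to -50 mm). Behind it the rollers lie along x between end plates (x = -50 to -42 and 127 to 135 mm) and side rails (y = +-185 mm), all 79 mm high
- rollers (a point): middle of the roller bed, at the height of the roller axes, 70 mm above the bench; axes as the mixer's. Thirteen rollers along x, pitch 28 mm in y, the outer ones at y = +-168 mm: rubber sleeves 20 mm in diameter, from x = -57.5 to 57.5 mm, on bare shafts 10 mm in diameter. The rollers do not turn
- dial (a joint): angle of the mixer's rotary dial: 0 = off (end stop), up to 2.4; it grows as the dial is turned clockwise seen from above, so off is counter-clockwise. Stays where it is left; light friction (0.04 N m)
- dial_grip (a point): grip point of the dial, on its upright axis, 83 mm above the bench. The dial is a black bar knob: bar 42 mm long, 14 mm wide, standing 32 mm tall (its top 7 mm above this point); the bar lies along this point's x axis, which turns with the dial
- tube1_mid (a point): centre (half-way along, on the axis) of a sample tube that starts lying between two rollers, cap to the mixer's front; may be absent. x axis points to the cap. 115 mm long, pale, 30 mm in diameter, 15 mm conical foot; blue cap 34 mm in diameter, 17.5 mm long; about 60 g. Centre about 91 mm above the bench on the rollers, 62 mm standing home in the rack
- tube2_mid (a point): centre (half-way along, on the axis) of a sample tube that starts lying between two rollers, cap to the mixer's front; may be absent. x axis points to the cap. 115 mm long, pale, 30 mm in diameter, 15 mm conical foot; blue cap 34 mm in diameter, 17.5 mm long; about 60 g. Centre about 91 mm above the bench on the rollers, 62 mm standing home in the rack
- tube3_mid (a point): centre (half-way along, on the axis) of a sample tube that starts lying between two rollers, cap to the mixer's front; may be absent. x axis points to the cap. 115 mm long, pale, 30 mm in diameter, 15 mm conical foot; blue cap 34 mm in diameter, 17.5 mm long; about 60 g. Centre about 91 mm above the bench on the rollers, 62 mm standing home in the rack
- tube4_mid (a point): centre (half-way along, on the axis) of a sample tube that starts lying between two rollers, cap to the mixer's front; may be absent. x axis points to the cap. 115 mm long, pale, 30 mm in diameter, 15 mm conical foot; blue cap 34 mm in diameter, 17.5 mm long; about 60 g. Centre about 91 mm above the bench on the rollers, 62 mm standing home in the rack
- rack: white tube rack, 62 (x) x 310 (y) x 66 mm, fixed; origin: centre of its underside, z up. One row of five square openings of 34 mm, centres at x = 0, y = -124, -62, 0, 62, 124 mm, through the top tier (upper face 66 mm high, 4 mm thick) and a middle tier (upper face 28 mm high); tubes stand on the closed base, 4 mm thick
- stood_mid (a point): centre of a like tube that already stands, cap up, in one opening of the rack; its x axis points to its cap. Leave it there
- start_top (a point): centre of the top face of the bench timer's start button, a white round button 32 mm in diameter on a loose low grey timer (76 x 90 x 22 mm, 0.3 kg); rest height 32 mm above the bench, z up
- start (a joint): travel of the start button (m): 0 up, 0.005 fully pressed; springs back; about 1.2 N to start, 4.2 N at full travel
- dropper_mid (a point): amber dropper bottle with black bulb, 42 mm in diameter, 106 mm tall; point on its axis 40 mm up. Not part of the job
- dish_mid (a point): clear culture dish, 94 mm in diameter, 16 mm high; its centre. Not part of the job
- beaker_mid (a point): glass beaker, 68 mm in diameter, 90 mm tall; its centre. Not part of the job
- pen_mid (a point): black marker pen, 130 mm long, 15 mm thick, lying on the bench; its centre, x along the pen. Not part of the job
Mind the look-alikes: they are no part of the job. Leave any green look-alike of the part that bears tube3_mid alone.

How it is judged (in metres and radians):
On the way, in this order (a step that is already met when the one before it is completed fails the run):
1. the mixer's dial is turned back to off (value of joint dial below 0.12 rad), for 0.2 s.
2. every sample tube stands cap up in the rack (angle between each of tube1_mid, tube2_mid, tube3_mid, tube4_mid's own x axis and vertical below 0.25 rad and z of tube1_mid in the frame of rack between 0.05 and 0.072 m and x of tube1_mid in the frame of rack between -0.015 and 0.015 m and y of tube1_mid in the frame of rack between -0.154 and 0.154 m and linear speed of each of tube1, tube2, tube3, tube4 below 0.05 m/s and z of tube2_mid in the frame of rack between 0.05 and 0.072 m and x of tube2_mid in the frame of rack between -0.015 and 0.015 m and y of tube2_mid in the frame of rack between -0.154 and 0.154 m and z of tube3_mid in the frame of rack between 0.05 and 0.072 m and x of tube3_mid in the frame of rack between -0.015 and 0.015 m and y of tube3_mid in the frame of rack between -0.154 and 0.154 m and z of tube4_mid in the frame of rack between 0.05 and 0.072 m and x of tube4_mid in the frame of rack between -0.015 and 0.015 m and y of tube4_mid in the frame of rack between -0.154 and 0.154 m), for 0.2 s.
3. the timer's start button is pressed fully (value of joint start above 0.004 m), for 0.05 s.
At the end, for the whole second after the job is handed in: Every sample tube present stands cap up (within 0.25 rad of upright) on the base in an opening of the rack (its centre 50 to 72 mm above the rack's underside, within 15 mm of the row's centre line) and at rest, the tube that was there still stands there, and the dial is within 0.12 rad of off (all of step 2 and angle between stood_mid's own x axis and vertical below 0.25 rad and z of stood_mid in the frame of rack between 0.05 and 0.072 m and x of stood_mid in the frame of rack between -0.015 and 0.015 m and y of stood_mid in the frame of rack between -0.154 and 0.154 m and linear speed of stood below 0.05 m/s and value of joint dial below 0.12 rad); the robot touches nothing.
It fails at once if a tube is lifted off the rollers while the dial is not off (value of joint dial above 0.2 rad and height (world z) of any of tube1_mid, tube2_mid, tube3_mid, tube4_mid above 0.15 m).
It fails at once if the dropper bottle, dish, beaker, pen or the tube already in the rack is moved by more than 40 mm (distance of any of dropper_mid, dish_mid, beaker_mid, pen_mid, stood_mid from where it was at the start of the episode above 0.04 m).
Of tube1, tube2, tube3, tube4 only 3 to 4 are there at a start; the rules pass over those that are not, and their reading is None.
At some moment in a run one of tube1, tube2, tube3, tube4, timer may be knocked a few centimetres aside while the robot is not near it.
Once in a run the grip may slacken for a moment while it holds something.
It also fails if it takes over 210 s, if anything falls off the work surface, if the arm or the gripper's body presses on something with over 40 N, if the wrist force passes 120 N, or if a joint passes its speed limit or range.

ROBOT

A 6-joint arm with a two-finger parallel gripper is mounted at the origin on the work surface. World frame = base frame: x ahead of the robot, y to its left, z up, the work surface at z = 0. Lengths are in m, angles in degrees, forces in N, time in s.
With the tool pointing down it reaches from about 0.4 to 0.825 m from the base axis. Payload 7 kg.
Tool frame: the origin (TCP) lies at the very end of the fingers, on their centre line; the grasp point (between the pads) lies 19 mm behind it; x points along the fingers, z is the direction in which the jaws open and shut, and the axes are right-handed (so a half turn about x gives the same grasp; the last joint's range is limited). The gripper opens to 88 mm and grips with 3 to 60 N. Pads are 19 mm wide; open, the fingers measure 130 mm over their backs; the gripper's body (78 mm by 193 mm) begins 47 mm behind the grasp point.
Start: joints at [86.58, 20.546, 0.682, 0, -70.136, -16.507], TCP at [0.23, 0.635, 0.227] pointing down, gripper open.
Joint ranges: [-176.03, 176.03], [-82.01, 121.73], [-58.28, 71.71], [-173.87, 95.51], [-174.79, -0.11], [-173.66, 173.66]. Speed limits (degrees/s): [136.94, 136.94, 172.46, 180, 180, 180].

INTERFACE

Orientations are given as [roll, pitch, yaw] about the fixed x, y, z axes, in that order (R = Rz(yaw) Ry(pitch) Rx(roll)).
In Python, from plant import sensors, cams, workorder gives the robot as it stands. The module is installed in compiled form; this text tells all that it offers.
- The arm moves only by the shell command python3 -m handwheel 'ROWS' [OPENING] [FORCE]. ROWS is JSON, one flat list of numbers, 4 for each row, row after row: the shift along the tool's x, y, z in cm, then the turn about the tool's x in degrees. A call has exactly 10 rows; each row is the pose to reach, as a shift and turn from the pose commanded when the call began, along the tool's axes at that moment; what a row does not reach only later rows make up. A row lasts 1/8 s, in which the tool goes at most 62.5 mm and 10.7 degrees, less where a joint would pass 70% of its speed; a pose out of reach is approached as far as the arm can. A call with a gripper value outside its range is refused whole. OPENING is the finger opening in cm, from 0 to 8.76, set as the call begins (- or left out, the last holds). The fingers move at their own pace and stop on an object; FORCE is the grip in N (left out, the last holds). Time passes only in rows, so rows that repeat a pose let the fingers close, or fill a call up. It gives the time, the measured TCP pose, the force and the opening at its end, in the units of the state.
- sensors.get_state(): the state, without advancing time (a new reading comes with each control period).
- cams.capture(name): name is "scene" or "side" or "wrist"; returns a dict with "image" (384x512x3 uint8, red, green, blue), "fov_y" (degrees; the focal length in pixels is half the picture's height over the tangent of half this angle, whatever the lens; pixels are square), "cx", "cy" (the principal point, pixels), "D" ([k1, k2, p1, p2, k3] as OpenCV has them; the pictures are not rectified), "xyz" and "rotation" of the camera in the world. Camera axes: x right, y down, z forward; pixel columns grow to the right and rows downward; lengths in m; the calibration is good to about 2 mm. A picture is of the moment at which its call begins. There is no depth.
- workorder.close_job(): hands the job in, once; it reports no verdict.
The state is a dict: "time_s": time; "joints": joint angles; "qd": joint speeds; "joint_torque": joint torques, N m; "tcp_pos": TCP position; "eef_rot": TCP orientation; "contact_force": force on the tool from outside, world axes, zero at the start; "moment": the same for the moment, N m; "gripper_width": finger opening in m.
Only numpy, scipy, OpenCV 4.12 (cv2) and the standard library are available. Lean on these libraries where they do the work, as an engineer would, in place of code of your own. Each camera call takes 0.05 s, during which the arm holds its last target.

## Working session

There is one attempt and no reset: what is moved stays moved. The work goes in short steps, Python scripts to look and compute and a shell command to move; the robot and the scene stay as the last step left them, time stands still between calls to the robot, and variables do not carry over. Pictures are saved under pics/ and viewed, and the job is handed in when it is done.

```bash
ls; mkdir -p pics; cat > h.py <<'E'
import numpy as np, cv2
from plant import sensors, cams, workorder
from scipy.spatial.transform import Rotation as Ro
def cap(n,save=None):
    c=cams.capture(n)
    if save: cv2.imwrite('pics/'+save,c['image'][:,:,::-1])
    return c
def KD(c):
    f=192/np.tan(np.radians(c['fov_y'])/2)
    return np.array([[f,0,c['cx']],[0,f,c['cy']],[0,0,1.]]),np.array(c['D'],float)
def ray(c,uv):
    K,D=KD(c); p=cv2.undistortPoints(np.array(uv,float).reshape(-1,1,2),K,D).reshape(-1,2)
    d=np.c_[p,np.ones(len(p))]@np.array(c['rotation']).T
    return np.array(c['xyz']),d
def onz(c,uv,z):
    o,d=ray(c,uv); return o+d*((z-o[2])/d[:,2])[:,None]
def proj(c,P):
    K,D=KD(c); R=np.array(c['rotation']); t=-R.T@np.array(c['xyz'])
    return cv2.projectPoints(np.array(P,float).reshape(-1,1,3),cv2.Rodrigues(R.T)[0],t,K,D)[0].reshape(-1,2)
def tool():
    s=sensors.get_state(); R=Ro.from_euler('xyz',s['eef_rot'],degrees=True).as_matrix()
    return np.array(s['tcp_pos']),R
def shift(target):
    p,R=tool(); return R.T@(np.array(target)-p)*100
E
python3 - <<'E'
from h import *
for n in ('scene','side','wrist'):
    c=cap(n,n+'0.png'); print(n,c['fov_y'],c['xyz'],np.round(c['rotation'],3).tolist(),c['D'],c['cx'],c['cy'])
print(sensors.get_state()); print(tool())
E
```

```text
pics
scene 46.28788581789179 [1.02636004 0.77775533 1.07231017] [-136.123, 0.548, 146.824] [-0.16475013  0.          0.          0.          0.        ] 254.02134020040899 187.64045393954694
side 46.778236181384074 [-0.06607818 -0.73774195  1.1107038 ] [-137.107, -0.978, -35.65] [0.0023895 0.        0.        0.        0.       ] 255.5488207377836 195.8001142443407
wrist 70.44798299992806 [0.30507951 0.60657671 0.38359386] [162.812, -0.048, -109.924] [0.00328092 0.         0.         0.         0.        ] 255.92988338191125 194.44731625503874
{'time_s': 0.15, 'joints': array([ 8.65778041e+01,  2.05819514e+01,  6.45878294e-01, -1.20972529e-02,
       -7.01356613e+01, -1.65085607e+01]), 'qd': array([ 0.033078  , -0.06755329,  0.07543081, -0.02208296, -0.02852128,
       -0.01574759]), 'joint_torque': array([-1.32559493e-03, -5.83276999e+01,  2.93292975e+01,  7.00128391e+00,
        8.74028978e-03, -1.18376634e-04]), 'tcp_pos': array([0.22999381, 0.63422348, 0.22584692]), 'eef_rot': array([   7.50027649,   89.92736933, -102.43459779]), 'contact_force': array([-0.31517898, -0.39719229,  0.5578203 ]), 'moment': array([ 0.00558274, -0.03916288,  0.01798336]), 'gripper_width': 0.0877954285925617}
(array([0.22999381, 0.63422348, 0.22584692]), array([[-2.72955489e-04,  9.40080796e-01, -3.40951642e-01],
       [-1.23790809e-03, -3.40951711e-01, -9.40079996e-01],
       [-9.99999197e-01,  1.65466801e-04,  1.25679826e-03]]))
```

```bash
sed -i "s/    if save: cv2/    c['rotation']=Ro.from_euler('xyz',c['rotation'],degrees=True).as_matrix()\n    if save: cv2/" h.py; sed -n 1,9p h.py
```

```text
import numpy as np, cv2
from plant import sensors, cams, workorder
from scipy.spatial.transform import Rotation as Ro
def cap(n,save=None):
    c=cams.capture(n)
    c['rotation']=Ro.from_euler('xyz',c['rotation'],degrees=True).as_matrix()
    if save: cv2.imwrite('pics/'+save,c['image'][:,:,::-1])
    return c
def KD(c):
```

View pics/scene0.png

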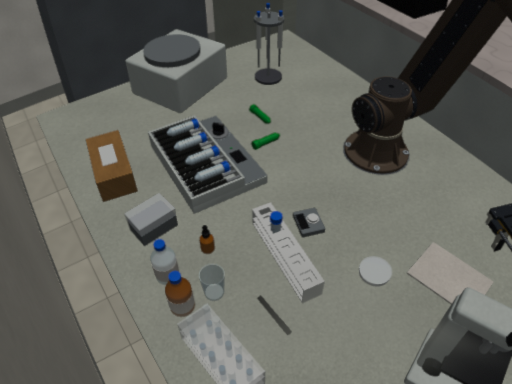

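View pics/side0.png

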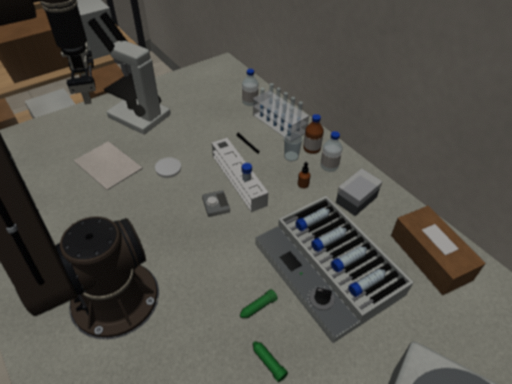

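View pics/wrist0.png

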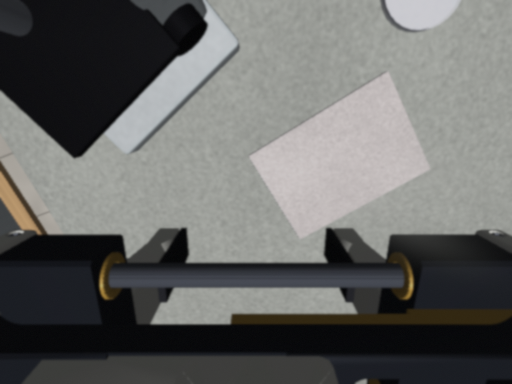

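```bash
python3 - <<'E'
import cv2
a=cv2.imread('pics/scene0.png');cv2.imwrite('pics/s0m.png',cv2.resize(a[85:315,130:340],None,fx=2.6,fy=2.6,interpolation=cv2.INTER_CUBIC))
a=cv2.imread('pics/side0.png');cv2.imwrite('pics/d0m.png',cv2.resize(a[130:360,195:420],None,fx=2.6,fy=2.6,interpolation=cv2.INTER_CUBIC))
E
```

```text
(no output)
```

View pics/s0m.png

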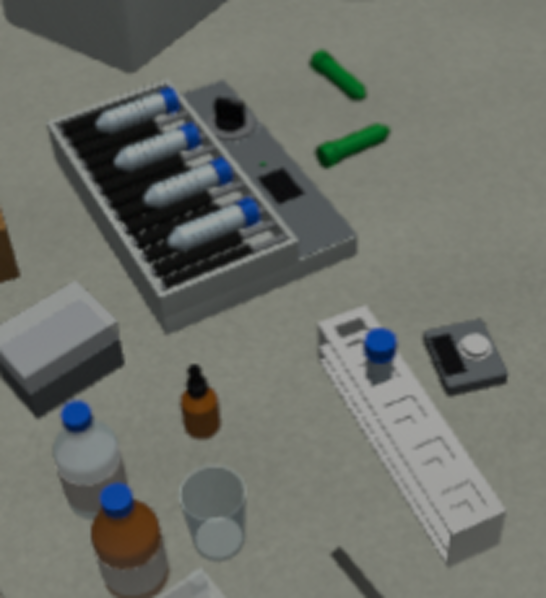

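View pics/d0m.png

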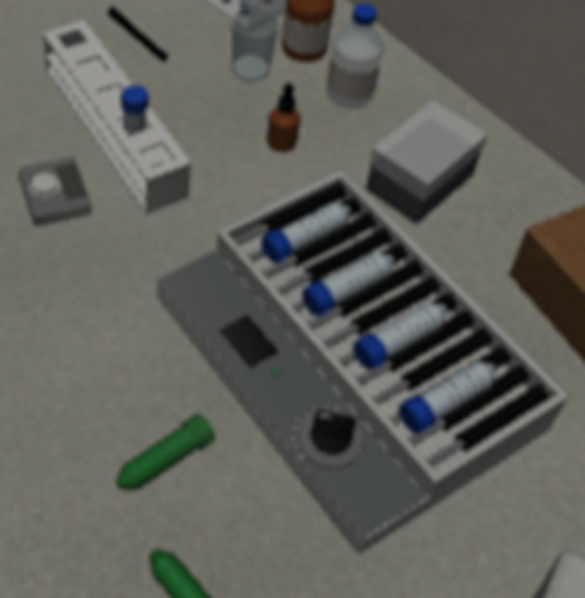

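```bash
cat > m.py <<'E'
from h import *
def blue(c):
    hsv=cv2.cvtColor(c['image'],cv2.COLOR_RGB2HSV)
    m=cv2.inRange(hsv,(105,150,40),(130,255,255))
    n,l,s,ce=cv2.connectedComponentsWithStats(m)
    return [(ce[i],s[i,4],s[i,:4]) for i in range(1,n) if s[i,4]>25]
E
python3 - <<'E'
from m import *
a=cap('scene');b=cap('side')
o=np.array
s=o([(163,300),(52,123),(165,85),(295,240)])/2.6+[130,85]
print('scene rail',onz(a,s,.079).round(3).tolist(), onz(a,o([(220,82),(355,237)])/2.6+[130,85],.046).round(3).tolist())
s=o([(342,178),(563,397),(437,478),(220,235)])/2.6+[195,130]
print('side rail',onz(b,s,.079).round(3).tolist(), onz(b,o([(360,540),(158,285)])/2.6+[195,130],.046).round(3).tolist())
print('rack scene z66', onz(a,o([(320,322),(365,308),(500,512),(447,540)])/2.6+[130,85],.066).round(3).tolist())
print('rack side z66', onz(b,o([(45,37),(82,22),(188,160),(148,182)])/2.6+[195,130],.066).round(3).tolist())
print('timer', onz(a,o([(474,345)])/2.6+[130,85],.032).round(3), onz(b,o([(45,183)])/2.6+[195,130],.032).round(3))
print('dial', onz(a,o([(230,105)])/2.6+[130,85],.09).round(3), onz(b,o([(335,420)])/2.6+[195,130],.09).round(3))
for c,n in((a,'scene'),(b,'side')):
    for ce,ar,bb in blue(c): print(n,ce.round(1),ar,bb,onz(c,ce,.091).round(3), onz(c,ce,.115).round(3))
E
```

```text
scene rail [[0.694, -0.085, 0.079], [0.669, -0.459, 0.079], [0.502, -0.446, 0.079], [0.515, -0.083, 0.079]] [[0.415, -0.447, 0.046], [0.432, -0.074, 0.046]]
side rail [[0.685, -0.107, 0.079], [0.667, -0.47, 0.079], [0.493, -0.46, 0.079], [0.508, -0.093, 0.079]] [[0.402, -0.455, 0.046], [0.421, -0.091, 0.046]]
rack scene z66 [[0.555, 0.034, 0.066], [0.5, 0.045, 0.066], [0.543, 0.347, 0.066], [0.607, 0.343, 0.066]]
rack side z66 [[0.534, 0.335, 0.066], [0.593, 0.333, 0.066], [0.557, 0.034, 0.066], [0.494, 0.032, 0.066]]
timer [[0.41  0.138 0.032]] [[0.405 0.13  0.032]]
dial [[ 0.455 -0.342  0.09 ]] [[ 0.448 -0.358  0.09 ]]
scene [195.2 123. ] 42 [192 119   7   9] [[ 0.517 -0.4    0.091]] [[ 0.53  -0.371  0.115]]
scene [203.2 136.5] 44 [200 132   7  10] [[ 0.53  -0.317  0.091]] [[ 0.542 -0.29   0.115]]
scene [215.3 150.3] 48 [212 146   7  10] [[ 0.531 -0.232  0.091]] [[ 0.543 -0.207  0.115]]
scene [225.8 165.7] 56 [222 161   8  11] [[ 0.54  -0.148  0.091]] [[ 0.552 -0.126  0.115]]
scene [275.9 217.7] 123 [271 212  11  13] [[0.531 0.117 0.091]] [[0.543 0.133 0.115]]
scene [159.  244.7] 102 [154 239  11  12] [[0.852 0.02  0.091]] [[0.857 0.038 0.115]]
scene [174.5 276.9] 128 [169 271  12  13] [[0.863 0.136 0.091]] [[0.867 0.152 0.115]]
side [250.   71.4] 30 [247  69   7   6] [[0.9   0.62  0.091]] [[0.877 0.588 0.115]]
side [315.9 117.7] 43 [313 115   7   7] [[0.92  0.218 0.091]] [[0.897 0.196 0.115]]
side [334.8 134.8] 44 [332 132   7   7] [[0.911 0.103 0.091]] [[0.888 0.083 0.115]]
side [246.3 167.9] 69 [242 164   9   9] [[0.549 0.142 0.091]] [[0.534 0.122 0.115]]
side [301.  223.7] 89 [297 218  10  12] [[ 0.545 -0.147  0.091]] [[ 0.531 -0.161  0.115]]
side [317.1 244.2] 98 [312 238  12  13] [[ 0.535 -0.231  0.091]] [[ 0.521 -0.243  0.115]]
side [337.2 264.6] 103 [332 259  12  12] [[ 0.534 -0.316  0.091]] [[ 0.52  -0.326  0.115]]
side [355.1 288.9] 113 [349 283  13  13] [[ 0.521 -0.4    0.091]] [[ 0.507 -0.408  0.115]]
```

```bash
python3 -m handwheel '[-5,40,31,-18,-5,40,31,-18,-5,40,31,-18,-5,40,31,-18,-5,40,31,-18,-5,40,31,-18,-5,40,31,-18,-5,40,31,-18,-5,40,31,-18,-5,40,31,-18]' 8.5
python3 - <<'E'
from h import *
print(tool(),sensors.get_state()['joints'].round(1)); print('to above dial',shift([.40,-.353,.25]))
E
```

```text
time_s: 1.5
tcp_pos: [0.5006, 0.2062, 0.2765]
eef_rot: [-129.0, 90.0, 139.0]
contact_force: [-0.3, -0.2, 0.7]
gripper_width: 0.085
(array([0.5006195 , 0.20624543, 0.27646287]), array([[-1.79831778e-04,  9.99369943e-01, -3.54920292e-02],
       [ 1.56254503e-04, -3.54920012e-02, -9.99369948e-01],
       [-9.99999972e-01, -1.85264264e-04, -1.49773464e-04]])) [ 43.1   6.2 -11.7  -0.  -72.1  44.8]
to above dial [ 2.63935813 -8.07024669 56.24682284]
```

```bash
python3 -m handwheel '[2,-8,56,0,2,-8,56,0,2,-8,56,0,2,-8,56,0,2,-8,56,0,2,-8,56,0,2,-8,56,0,2,-8,56,0,2,-8,56,0,2,-8,56,0]' 
python3 - <<'E'
from m import *
c=cap('wrist','w1.png'); print(c['xyz'],sensors.get_state()['joints'].round(1),sensors.get_state()['tcp_pos'])
E
```

```text
time_s: 2.75
tcp_pos: [0.4011, -0.3522, 0.2554]
eef_rot: [-104.0, 89.9, 163.9]
contact_force: [-0.6, 0.9, -1.7]
gripper_width: 0.0848
[ 0.48124041 -0.35567379  0.41314586] [-20.1   6.1 -14.5  -0.  -69.5 108. ] [ 0.40151024 -0.35093401  0.25561227]
```

View pics/w1.png

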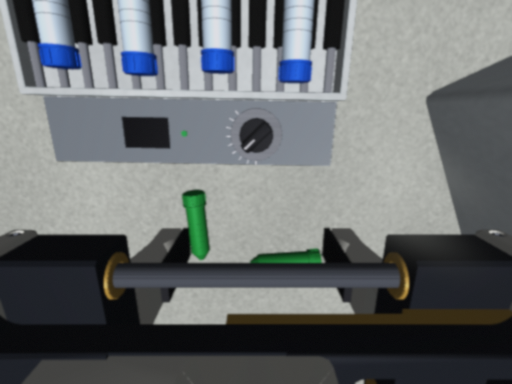

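```bash
python3 - <<'E'
from m import *
import json
a=cv2.imread('pics/w1.png');cv2.imwrite('pics/w1d.png',cv2.resize(a[95:175,210:310],None,fx=6,fy=6,interpolation=cv2.INTER_CUBIC))
cv2.imwrite('pics/w1t.png',cv2.resize(a[0:110,20:360],None,fx=2.3,fy=2.3,interpolation=cv2.INTER_CUBIC))
c=cap('wrist')
print(onz(c,[(258,133)],.09))
for ce,ar,bb in blue(c): print(ce.round(1),ar,bb,onz(c,ce,.091).round(3))
# plate corners z.079
print(onz(c,[(27,92),(342,96)],.079), onz(c,[(57,160),(330,163)],.046))
E
```

```text
[[ 0.45582849 -0.3554463   0.09      ]]
[60.1 55.9] 864 [39 43 43 26] [[ 0.544 -0.146  0.091]]
[218.8  60.9] 720 [203  49  33  24] [[ 0.533 -0.316  0.091]]
[140.4  63.2] 729 [123  52  36  23] [[ 0.534 -0.231  0.091]]
[295.8  71.2] 655 [280  61  32  22] [[ 0.52  -0.399  0.091]]
[[ 0.51032848 -0.09131104  0.079     ]
 [ 0.49330476 -0.45391368  0.079     ]] [[ 0.42595488 -0.0811917   0.046     ]
 [ 0.40880228 -0.45244843  0.046     ]]
```

View pics/w1d.png

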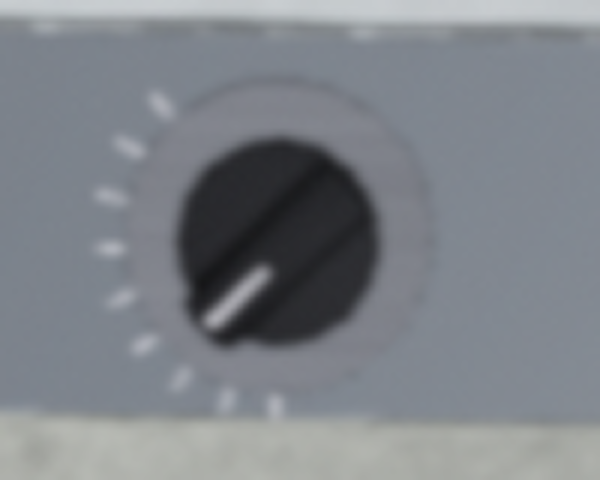

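View pics/w1t.png

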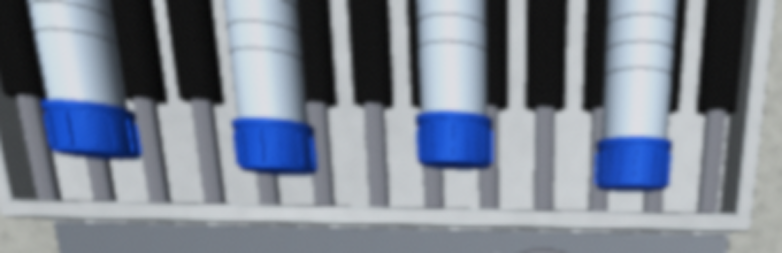

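```bash
python3 - <<'E'
from m import *
c=cap('wrist')
q=lambda x,y:(210+x/6,95+y/6)
P=onz(c,[q(208,325),q(268,268)],.09); d=P[1]-P[0]; print(np.degrees(np.arctan2(d[1],d[0])))
P=onz(c,[q(200,293),q(325,165),q(240,340),q(365,225)],.09); print(P)
for i in(0,2): d=P[i+1]-P[i]; print(np.degrees(np.arctan2(d[1],d[0])))
print(P.mean(0), onz(c,[q(285,245)],.06))
p,R=tool();print(np.degrees(np.arctan2(R[1,2],R[0,2])), shift([.4555,-.355,.12]))
E
```

```text
-48.88220290663998
[[ 0.44437638 -0.33660978  0.09      ]
 [ 0.46784489 -0.36175015  0.09      ]
 [ 0.43490578 -0.3440859   0.09      ]
 [ 0.45632763 -0.36922087  0.09      ]]
-46.96987033644599
-49.559948065181004
[ 0.45086367 -0.35291668  0.09      ] [[ 0.45038219 -0.35362859  0.06      ]]
-91.88838349992203 [13.62035063  5.35719063  0.41279124]
```

```bash
python3 -m handwheel '[4,5,0.2,10,8,5,0.2,20,13,5,0.2,30,13,5,0.2,40,13,5,0.2,46.5,13,5,0.2,46.5,13,5,0.2,46.5,13,5,0.2,46.5,13,5,0.2,46.5,13,5,0.2,46.5]' 3.2 10
python3 - <<'E'
from m import *
c=cap('wrist','w2.png');p,R=tool();print(p,np.degrees(np.arctan2(R[1,2],R[0,2])))
E
```

```text
time_s: 4.15
tcp_pos: [0.4515, -0.3539, 0.1266]
eef_rot: [129.4, 90.0, -9.0]
contact_force: [-0.5, 0.4, 0.3]
gripper_width: 0.032
[ 0.45151892 -0.35398516  0.12658526] -138.42683375008681
```

View pics/w2.png

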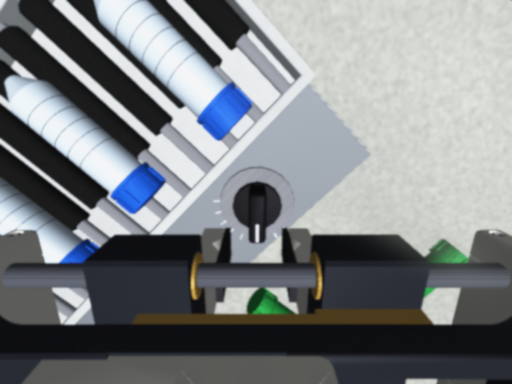

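```bash
python3 -m handwheel '[2,0,0,0,4,0,0,0,5,0,0,0,6.1,0,0,0,6.1,0,0,0,6.1,0,0,0,6.1,0,0,0,6.1,0,0,0,6.1,0,0,0,6.1,0,0,0]' 3.2 10
python3 -m handwheel '[0,0,0,0,0,0,0,0,0,0,0,0,0,0,0,0,0,0,0,0,0,0,0,0,0,0,0,0,0,0,0,0,0,0,0,0,0,0,0,0]' 0.8 12
```

```text
time_s: 5.45
tcp_pos: [0.4516, -0.3539, 0.0657]
eef_rot: [114.9, 90.0, -23.5]
contact_force: [0.3, -0.6, -0.7]
gripper_width: 0.0324
time_s: 6.7
tcp_pos: [0.4511, -0.3543, 0.0656]
eef_rot: [-18.7, 90.0, -157.1]
contact_force: [-2.5, -5.6, -0.2]
gripper_width: 0.0138
```

Gripped at 14 mm. Turn counter-clockwise slightly beyond the expected 45°.

```bash
python3 -m handwheel '[0,0,0,-6,0,0,0,-12,0,0,0,-18,0,0,0,-24,0,0,0,-30,0,0,0,-36,0,0,0,-40,0,0,0,-43,0,0,0,-43,0,0,0,-43]' 
python3 - <<'E'
from m import *
s=sensors.get_state();p,R=tool();print(p,np.degrees(np.arctan2(R[1,2],R[0,2])),s['moment'],s['contact_force'],s['joints'][5])
E
python3 -m handwheel '[0,0,0,-1,0,0,0,-2,0,0,0,-3,0,0,0,-4,0,0,0,-5,0,0,0,-6,0,0,0,-6,0,0,0,-6,0,0,0,-6,0,0,0,-6]' 
python3 - <<'E'
from m import *
s=sensors.get_state();p,R=tool();print(p,np.degrees(np.arctan2(R[1,2],R[0,2])),s['moment'],s['contact_force'],s['joints'][5])
E
```

```text
time_s: 7.95
tcp_pos: [0.4513, -0.3539, 0.0656]
eef_rot: [-93.9, 90.0, 170.6]
contact_force: [-2.7, -2.4, 0.6]
gripper_width: 0.0139
[ 0.45130574 -0.35389142  0.06555597] -95.49366102497663 [-0.77892772  1.07467469  0.09581236] [-2.65706491 -2.38616843  0.64966006] 103.06310391940123
time_s: 9.2
tcp_pos: [0.4519, -0.3539, 0.0655]
eef_rot: [73.4, 90.0, -16.0]
contact_force: [-2.3, -2.2, 0.5]
gripper_width: 0.0149
[ 0.45194931 -0.35388801  0.06552023] -89.39997944426557 [-0.60617537  0.79228859 -0.0303591 ] [-2.3073947  -2.21877049  0.46410361] 109.14431900649909
```

```bash
python3 -m handwheel '[0,0,0,0,0,0,0,0,0,0,0,0,-3,0,0,0,-6,0,0,0,-10,-5,0,0,-17,-5,0,0,-17,-5,0,-3,-17,-5,0,-3,-17,-5,0,-3]' 3.4
python3 - <<'E'
from m import *
c=cap('wrist','w3.png');p,R=tool();print(p,np.degrees(np.arctan2(R[1,2],R[0,2])))
cv2.imwrite('pics/w3.png',cv2.resize(c['image'][:220,:,::-1],None,fx=1.55,fy=1.55))
for ce,ar,bb in blue(c): print(ce.round(1),ar,bb,onz(c,ce,.091).round(3))
E
```

```text
time_s: 10.45
tcp_pos: [0.4011, -0.354, 0.2344]
eef_rot: [-128.2, 89.9, 145.3]
contact_force: [-0.1, -0.1, -0.2]
gripper_width: 0.0341
[ 0.40110005 -0.35398749  0.23420916] -86.47721298739356
[52.2 28.8] 1106 [30 11 46 34] [[ 0.544 -0.147  0.091]]
[140.3  46.4] 907 [122  32  38  29] [[ 0.534 -0.231  0.091]]
[225.6  52.8] 846 [209  39  35  28] [[ 0.534 -0.316  0.091]]
[307.   72.7] 763 [290  61  35  25] [[ 0.52  -0.399  0.091]]
```

View pics/w3.png

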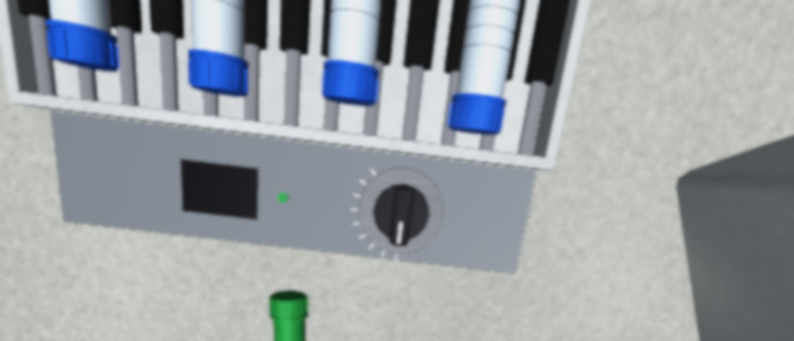

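```bash
cat >> m.py <<'E'
MX=np.array([np.cos(np.radians(-2.7)),np.sin(np.radians(-2.7)),0]);MY=np.array([-MX[1],MX[0],0])
def caps(c):
    # cap ends: far edge seen at top z .108 , near edge at z ~.1
    for ce,ar,bb in blue(c):
        x,y,w,h=bb
        print('cap',ce.round(1),ar,'centre@.1',onz(c,ce,.1)[0].round(4),'far',onz(c,[(ce[0],y)],.108)[0].round(4)[:2],'near@.108,.091',onz(c,[(ce[0],y+h)],.108)[0].round(4)[:2],onz(c,[(ce[0],y+h)],.091)[0].round(4)[:2],'L/R@.091',onz(c,[(x,ce[1])],.091)[0].round(4)[:2],onz(c,[(x+w,ce[1])],.091)[0].round(4)[:2])
def yaw():
    p,R=tool(); return np.degrees(np.arctan2(R[1,2],R[0,2]))
E
python3 - <<'E'
from m import *
c=cap('wrist'); caps(c)
E
```

```text
cap [52.  28.6] 1113 centre@.1 [ 0.5421 -0.1526  0.1   ] far [ 0.5545 -0.1603] near@.108,.091 [ 0.5268 -0.1558] [ 0.5295 -0.1442] L/R@.091 [ 0.5425 -0.1242] [ 0.5454 -0.1698]
cap [140.3  46.2] 906 centre@.1 [ 0.5324 -0.2347  0.1   ] far [ 0.5427 -0.2386] near@.108,.091 [ 0.5184 -0.237 ] [ 0.5206 -0.2303] L/R@.091 [ 0.5328 -0.2131] [ 0.5352 -0.2506]
cap [225.7  52.6] 848 centre@.1 [ 0.5319 -0.3167  0.1   ] far [ 0.5419 -0.3173] near@.108,.091 [ 0.5182 -0.318 ] [ 0.5204 -0.3161] L/R@.091 [ 0.5325 -0.2991] [ 0.5346 -0.334 ]
cap [307.1  72.6] 763 centre@.1 [ 0.5191 -0.3974  0.1   ] far [ 0.529  -0.3948] near@.108,.091 [ 0.5062 -0.3975] [ 0.5077 -0.4003] L/R@.091 [ 0.5192 -0.3815] [ 0.5214 -0.417 ]
```

```bash
python3 - <<'E'
from m import *
print(yaw(),shift([.518,-.399,.13]))
E
```

```text
-86.46670963658451 [10.39641033 11.40574067  5.21495495]
```

```bash
python3 -m handwheel '[0,6,3,3,0,11.4,5.2,6.2,4,11.4,5.2,6.2,8,11.4,5.2,6.2,10.4,11.4,5.2,6.2,10.4,11.4,5.2,6.2,10.4,11.4,5.2,6.2,10.4,11.4,5.2,6.2,10.4,11.4,5.2,6.2,10.4,11.4,5.2,6.2]' 5.5 3
python3 - <<'E'
from m import *
c=cap('wrist','w4.png');print(yaw(),shift([.518,-.399,.082]))
E
```

```text
time_s: 11.8
tcp_pos: [0.5188, -0.3993, 0.1322]
eef_rot: [71.5, 89.9, -21.2]
contact_force: [0.7, 0.1, -0.3]
gripper_width: 0.0552
-92.63047239151707 [ 5.00484138 -0.07627573 -0.02197814]
```

View pics/w4.png

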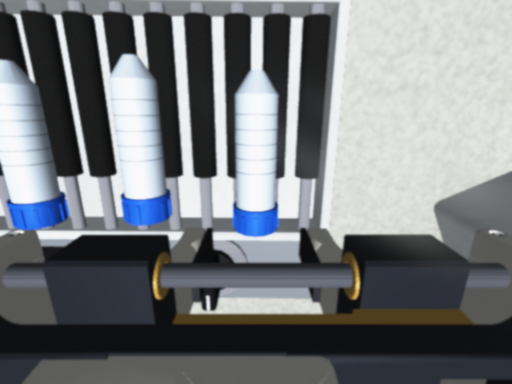

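```bash
python3 -m handwheel '[2,0,0,0,4,0,0,0,5,0,0,0,5,0,0,0,5,0,0,0,5,0,0,0,5,0,0,0,5,0,0,0,5,0,0,0,5,0,0,0]' 5.5 3
python3 -m handwheel '[0,0,0,0,0,0,0,0,0,0,0,0,0,0,0,0,0,0,0,0,0,0,0,0,0,0,0,0,0,0,0,0,0,0,0,0,0,0,0,0]' 2.8 3
python3 -m handwheel '[-1,0,0,0,-2,0,0,0,-3,0,0,0,-4,0,0,0,-5,0,0,0,-6,0,0,0,-7,0,0,0,-8,0,0,0,-8,0,0,0,-8,0,0,0]' 2.8 3
python3 - <<'E'
from m import *
c=cap('wrist','w5.png');c=cap('side','d5.png');c=cap('scene','s5.png')
a=cv2.imread('pics/d5.png')[150:330,220:430];b=cv2.imread('pics/s5.png')[70:250,120:330]
cv2.imwrite('pics/c5.png',cv2.resize(np.hstack([a,b]),None,fx=1.9,fy=1.9,interpolation=cv2.INTER_CUBIC))
E
```

```text
time_s: 13.1
tcp_pos: [0.5186, -0.3992, 0.0816]
eef_rot: [-134.6, 90.0, 132.8]
contact_force: [-0.9, -0.1, 0.0]
gripper_width: 0.0549
time_s: 14.35
tcp_pos: [0.5186, -0.3992, 0.0815]
eef_rot: [-116.5, 90.0, 150.9]
contact_force: [-0.9, 0.2, 0.3]
gripper_width: 0.0337
time_s: 15.6
tcp_pos: [0.5184, -0.399, 0.1613]
eef_rot: [-131.4, 90.0, 135.9]
contact_force: [-0.3, -0.1, -0.2]
gripper_width: 0.034
```

View pics/w5.png

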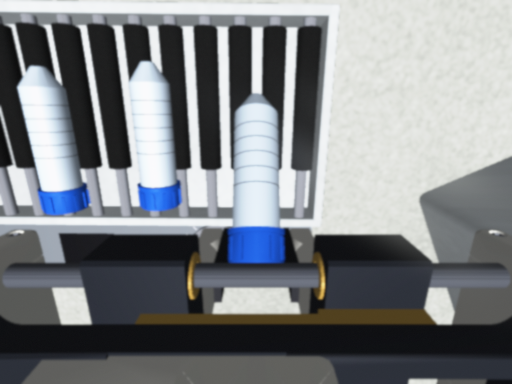

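View pics/c5.png

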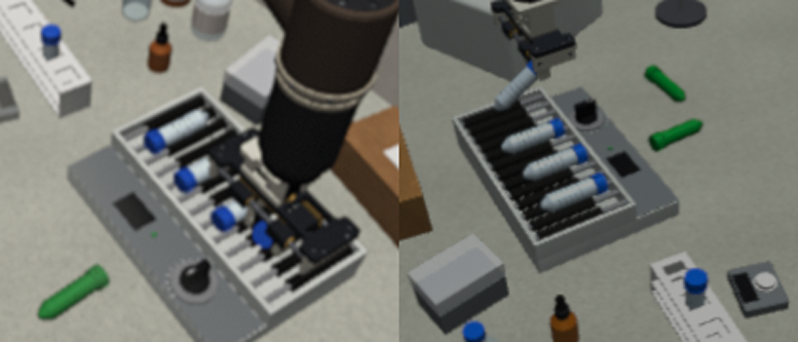

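```bash
python3 -m handwheel '[-2,0,0,0,-4,0,0,0,-6,0,0,0,-8,0,0,0,-10,0,0,0,-10,0,0,0,-10,0,0,0,-10,0,0,0,-10,0,0,0,-10,0,0,0]' 2.8 3
cat > v.py <<'E'
import sys
from m import *
n=sys.argv[1]
a=cap('side')['image'][:,:,::-1];b=cap('scene')['image'][:,:,::-1]; w=cap('wrist')['image'][:,:,::-1]
def cr(im,x,y): return cv2.resize(im[y:y+180,x:x+180],(400,400),interpolation=cv2.INTER_CUBIC)
xs=[int(v) for v in sys.argv[2:6]]
cv2.imwrite('pics/%s.png'%n,np.hstack([cr(a,*xs[:2]),cr(b,*xs[2:])])); cv2.imwrite('pics/%sw.png'%n,w)
E
python3 v.py c6 240 110 120 40
```

```text
time_s: 17.0
tcp_pos: [0.5186, -0.3991, 0.2612]
eef_rot: [-111.6, 90.0, 155.8]
contact_force: [-0.6, -0.4, -0.3]
gripper_width: 0.0335
```

View pics/c6.png

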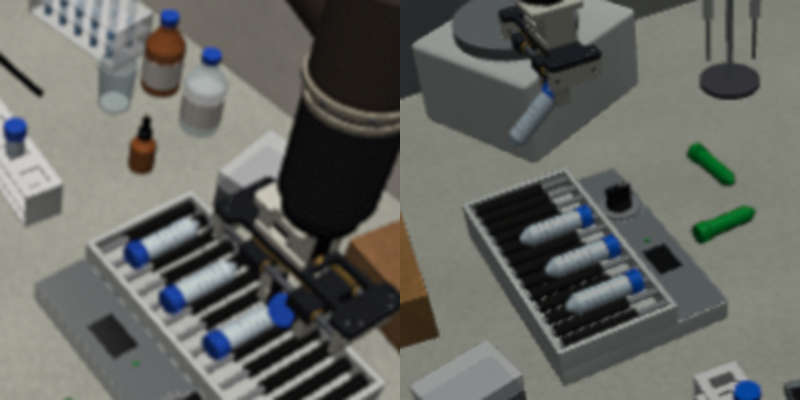

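View pics/c6w.png

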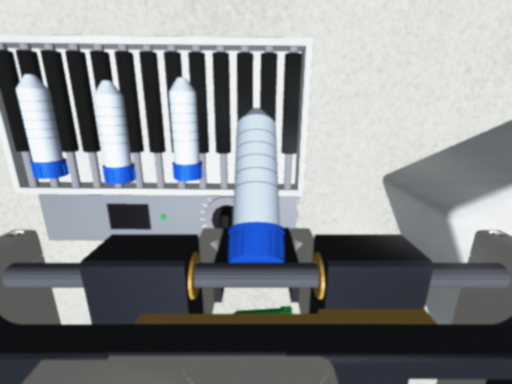

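```bash
python3 -m handwheel '[-2,0,-4,5,-2,0,-8,15,-2,0,-13,25,-2,0,-18,35,-2,0,-23,45,-2,0,-28,45,-2,0,-33,45,-2,0,-38,45,-2,0,-41,45,-2,0,-41,45]' 2.8 4
python3 - <<'E'
from m import *
print(yaw(),shift([.565,.42,.27]),sensors.get_state()['joints'].round(0))
E
```

```text
time_s: 18.4
tcp_pos: [0.5375, 0.0123, 0.2817]
eef_rot: [179.0, 90.0, 41.6]
contact_force: [-0.2, -0.4, -0.8]
gripper_width: 0.0339
-137.46401274238588 [  1.1835686  -28.17916799 -29.59178635] [ 22.   6. -12.  -0. -73.  20.]
```

```bash
python3 -m handwheel '[1,-3,-3,10,1,-6,-6,20,1,-9.5,-10,30,1,-13,-14,40,1,-17,-18,50.3,1,-21,-22,50.3,1,-25,-26,50.3,1,-28,-29.5,50.3,1,-28,-29.5,50.3,1,-28,-29.5,50.3]' 2.8 4
python3 - <<'E'
from m import *
c=cap('wrist','w7.png');print(yaw(),tool()[0])
cv2.imwrite('pics/w7.png',cv2.resize(c['image'][:,:,::-1],None,fx=1.5,fy=1.5))
E
```

```text
time_s: 19.65
tcp_pos: [0.5669, 0.4154, 0.2711]
eef_rot: [66.6, 89.9, -121.3]
contact_force: [-0.3, -0.9, -0.5]
gripper_width: 0.034
172.02970287262295 [0.56693885 0.41499209 0.27156228]
```

View pics/w7.png

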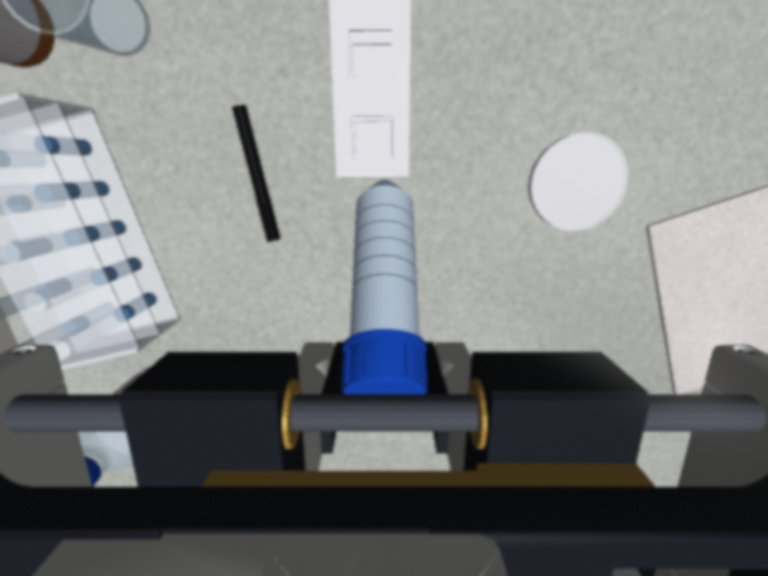

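```bash
python3 - <<'E'
from m import *
c=cap('wrist')
a=c['image'][:,:,::-1]; cv2.imwrite('pics/w7r.png',cv2.resize(a[0:130,205:290],None,fx=5,fy=4.5,interpolation=cv2.INTER_CUBIC))
q=np.array([(337,177),(409,177),(328,0),(411,0)])/1.5
print(onz(c,q,.066).round(4))
p,R=tool(); G=p+[0,0,.0095]
o,d=ray(c,[(385/1.5,182/1.5)])
for z in np.arange(.16,.26,.01):
    P=onz(c,[(385/1.5,182/1.5)],z)[0]; print(round(z,3),P.round(3),np.linalg.norm(P-G).round(4), np.degrees(np.arctan2(G[2]-z,np.linalg.norm((P-G)[:2]))).round(1))
E
```

```text
[[0.5966 0.339  0.066 ]
 [0.5355 0.3476 0.066 ]
 [0.581  0.2101 0.066 ]
 [0.5183 0.2188 0.066 ]]
0.16 [0.556 0.345 0.16 ] 0.1403 59.9
0.17 [0.556 0.345 0.17 ] 0.132 57.6
0.18 [0.556 0.345 0.18 ] 0.1239 55.0
0.19 [0.556 0.344 0.19 ] 0.116 52.0
0.2 [0.556 0.344 0.2  ] 0.1086 48.6
0.21 [0.556 0.343 0.21 ] 0.1016 44.7
0.22 [0.556 0.343 0.22 ] 0.0951 40.2
0.23 [0.556 0.343 0.23 ] 0.0893 35.1
0.24 [0.556 0.342 0.24 ] 0.0843 29.4
0.25 [0.556 0.342 0.25 ] 0.0802 23.1
```

View pics/w7r.png

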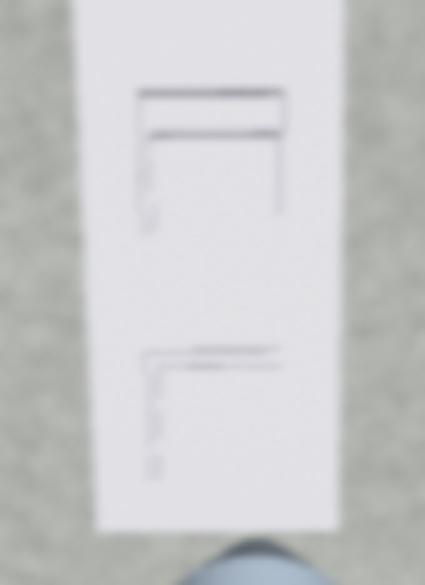

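```bash
cat >> m.py <<'E'
RY=-7.6; RC=np.array([.5462,.1893,0]); RX=np.array([np.cos(np.radians(RY)),np.sin(np.radians(RY)),0]); RYv=np.array([-RX[1],RX[0],0])
def rack(x,y,z): return RC+RX*x+RYv*y+[0,0,z]
def torack(P): 
    d=np.atleast_2d(P)-RC; return np.c_[d@RX,d@RYv,d[:,2]]
E
python3 - <<'E'
from m import *
c=cap('wrist')
q=[(205+x/5,y/4.5) for x,y in [(138,92),(285,92),(142,350),(280,350),(95,530),(340,530),(75,0),(345,0),(85,265),(343,265)]]
print(torack(onz(c,q,.066)).round(4))
a=cap('scene');b=cap('side')
for k in(a,b):
    for ce,ar,bb in blue(k):
        P=onz(k,ce,.112)[0]
        if abs(P[1]-.13)<.03 and P[0]<.6: print(torack(P).round(4))
E
```

```text
[[ 0.0166  0.0455  0.066 ]
 [-0.0178  0.0457  0.066 ]
 [ 0.0176  0.1073  0.066 ]
 [-0.0165  0.1075  0.066 ]
 [ 0.0312  0.1547  0.066 ]
 [-0.0319  0.1551  0.066 ]
 [ 0.0303  0.025   0.066 ]
 [-0.0315  0.0254  0.066 ]
 [ 0.0307  0.086   0.066 ]
 [-0.0318  0.0864  0.066 ]]
[[ 0.0033 -0.0584  0.112 ]]
[[-0.0014 -0.066   0.112 ]]
```

```bash
sed -i 's/\.5462,\.1893/.5458,.1896/' m.py; python3 - <<'E'
from m import *
for y,z in [(.1905,.150),(.1905,.1255),(.186,.1255),(.168,.1385),(.1424,.149),(.118,.1525)]: print(y,z,shift(rack(0,y,z)).round(2))
E
```

```text
0.1905 0.15 [12.22  3.58 -0.91]
0.1905 0.1255 [14.67  3.58 -0.9 ]
0.186 0.1255 [14.67  4.03 -0.91]
0.168 0.1385 [13.37  5.83 -0.92]
0.1424 0.149 [12.32  8.39 -0.94]
0.118 0.1525 [11.97 10.83 -0.95]
```

```bash
python3 -m handwheel '[3,1.5,-0.5,0,6,3,-0.9,0,9,3.6,-0.9,0,12.2,3.6,-0.9,0,12.2,3.6,-0.9,0,12.2,3.6,-0.9,0,12.2,3.6,-0.9,0,12.2,3.6,-0.9,0,12.2,3.6,-0.9,0,12.2,3.6,-0.9,0]' 2.8 4
python3 v.py c8 180 60 210 130; python3 -c "
from m import *
print(torack(tool()[0]).round(4))"
```

```text
time_s: 21.15
tcp_pos: [0.5706, 0.3793, 0.1498]
eef_rot: [-125.5, 90.0, 46.6]
contact_force: [-0.4, 0.5, -1.2]
gripper_width: 0.0337
[[-0.0005  0.1912  0.1496]]
```

View pics/c8.png

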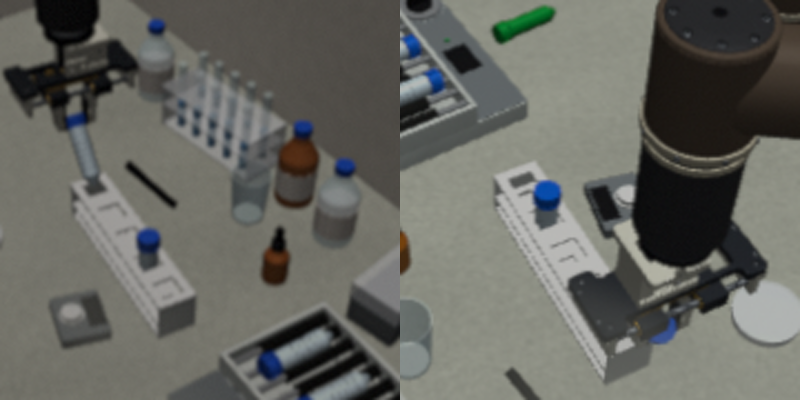

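View pics/c8w.png

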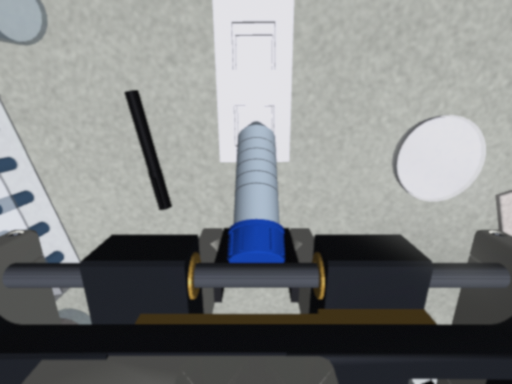

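```bash
python3 -m handwheel '[1.2,0,0,0,2.4,0,0,0,2.4,0.3,0,0,2.3,0.8,0,0,1.7,1.5,0,0,1.1,2.3,0,0,0.6,3.4,0,0,0.2,4.6,0,0,0.0,5.8,0,0,-0.2,6.8,0,0]' 2.8 4
python3 v.py c9 180 60 210 130; python3 -c "
from m import *
print(torack(tool()[0]).round(4))"
```

```text
time_s: 22.55
tcp_pos: [0.5611, 0.3109, 0.1518]
eef_rot: [-122.7, 90.0, 49.3]
contact_force: [-0.0, 0.6, 0.6]
gripper_width: 0.0338
[[-0.0009  0.1225  0.1517]]
```

View pics/c9.png

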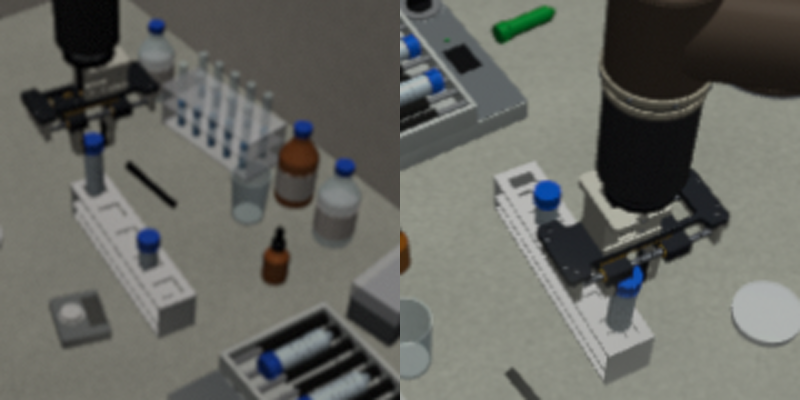

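View pics/c9w.png

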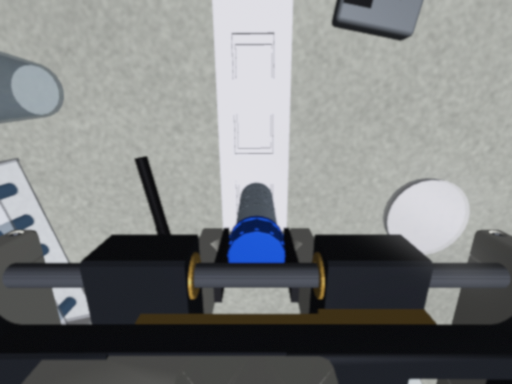

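```bash
cat >> m.py <<'E'
def tip(c,uv,contact=.0095,L=.1065):
    p,R=tool(); G=p+[0,0,contact]
    from scipy.optimize import brentq
    f=lambda z: np.linalg.norm(onz(c,[uv],z)[0]-G)-L
    e=R[:,1]
    print('vertical tip px',proj(c,[G-[0,0,L]]).round(1))
    o,d=ray(c,[uv]); d=d[0]/np.linalg.norm(d[0])
    # closest approach
    t=np.dot(G-o,d); m=o+d*t; h=np.linalg.norm(m-G); 
    for s in (+1,-1):
        P=m+s*d*np.sqrt(max(L*L-h*h,0)); v=P-G
        print('tip',torack(P).round(4),'tilt fwd(tool y) deg',np.degrees(np.arctan2(v@e,-v[2])).round(1),'lat',np.degrees(np.arctan2(v@R[:,2],-v[2])).round(1))
E
python3 - <<'E'
from m import *
c=cap('wrist'); tip(c,(256,184))
E
```

```text
vertical tip px [[255.7 196.3]]
tip [[-0.0013  0.1101  0.0552]] tilt fwd(tool y) deg 6.9 lat 0.1
tip [[-0.0015  0.0589  0.2461]] tilt fwd(tool y) deg 143.1 lat 179.9
```

```bash
python3 -m handwheel '[0,0.4,0,0,0,0.8,0,0,0,0.8,0,0,0,0.3,0,0,-2,0.3,0,0,-4,0.3,0,0,-6,0.3,0,0,-8.5,0.3,0,0,-8.5,0.3,0,0,-8.5,0.3,0,0]' 2.8 4
python3 - <<'E'
from m import *
c=cap('wrist','w10.png');print(shift(rack(0,-.124,.235)))
E
```

```text
time_s: 24.0
tcp_pos: [0.5604, 0.3089, 0.2358]
eef_rot: [26.0, 89.9, -162.0]
contact_force: [0.5, -0.4, -1.7]
gripper_width: 0.0339
[ 0.07143113 24.40070655 -0.27945012]
```

View pics/w10.png

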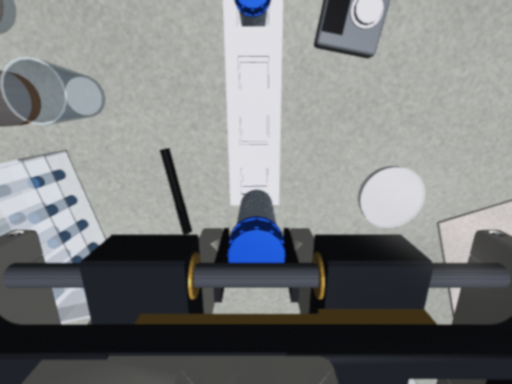

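```bash
python3 -m handwheel '[0,3,0,0,0,7,-0.1,0,0,11,-0.2,0,0,15,-0.3,0,0,19,-0.3,0,0,22,-0.3,0,0,24.4,-0.3,0,0,24.4,-0.3,0,0,24.4,-0.3,0,0,24.4,-0.3,0]' 2.8 5
python3 - <<'E'
from m import *
c=cap('wrist','w11.png');print(shift(rack(0,-.124,.235)),yaw()); print(torack(tool()[0]))
E
```

```text
time_s: 25.3
tcp_pos: [0.5302, 0.0674, 0.2362]
eef_rot: [27.3, 90.0, -160.6]
contact_force: [-0.2, 0.1, -0.8]
gripper_width: 0.0336
[0.12483172 0.08278453 0.06452835] 172.11839709748165
[[ 0.00064986 -0.12317507  0.23624787]]
```

View pics/w11.png

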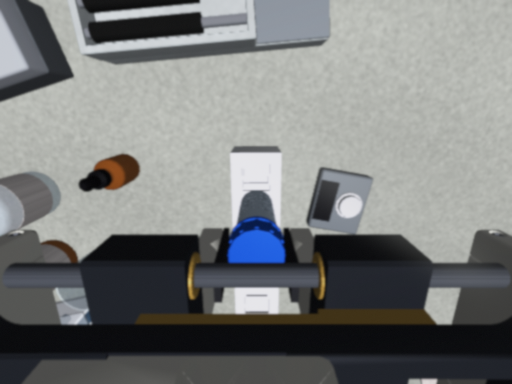

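```bash
python3 -m handwheel '[1,0,0,0,3,0,0,0,5,0,0,0,6.5,0,0,0,8,0,0,0,9,0,0,0,10,0,0,0,11,0,0,0,12,0,0,0,13,0,0,0]' 2.8 5
python3 - <<'E'
from m import *
c=cap('wrist','w12.png');print(torack(tool()[0]),sensors.get_state()['contact_force'])
E
```

```text
time_s: 26.6
tcp_pos: [0.5301, 0.0667, 0.106]
eef_rot: [-162.5, 90.0, 9.5]
contact_force: [0.2, 0.1, -0.0]
gripper_width: 0.0335
[[ 2.98083615e-05 -1.24143186e-01  1.04673411e-01]] [-0.96189321  0.22056366 -1.58692391]
```

View pics/w12.png

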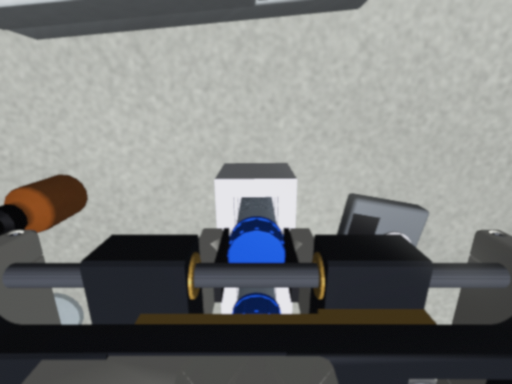

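Nicely inserted. Release gently and rise.

```bash
python3 -m handwheel '[0,0,0,0,0,0,0,0,0,0,0,0,0,0,0,0,-2,0,0,0,-5,0,0,0,-9,0,0,0,-13,0,0,0,-17,0,0,0,-17,0,0,0]' 4.6 5
python3 - <<'E'
from m import *
print(torack(tool()[0]),sensors.get_state()['joints'].round(0), yaw(), shift([.532,-.317,.25]))
E
python3 v.py c13 200 110 170 80
```

```text
time_s: 27.9
tcp_pos: [0.5317, 0.0672, 0.2803]
eef_rot: [-152.1, 89.6, 20.0]
contact_force: [-0.2, 0.2, -0.3]
gripper_width: 0.0457
[[ 0.00222963 -0.1231512   0.28033499]] [ 28.   5. -12.   0. -72. -36.] 172.0916731032066 [ 2.9448058  38.06382728 -5.29594997]
```

View pics/c13.png

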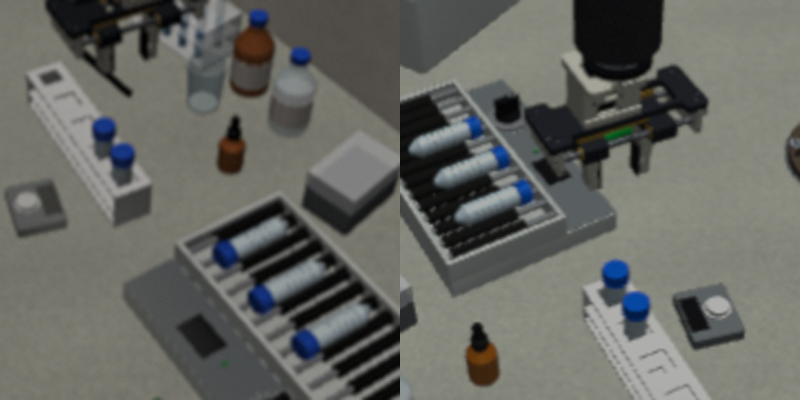

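```bash
python3 -m handwheel '[0,4,0,-10,0,9,0,-20,0,14,0,-30,0,19,0,-40,0,24,0,-50,0,29,0,-60,0,34,0,-70,1,38.8,0,-80,2.5,38.8,0,-90,2.9,38.8,0,-95.2]' 5.5 3
python3 - <<'E'
from m import *
c=cap('wrist','w14.png'); caps(c); print(yaw(),tool()[0],shift([.531,-.3165,.12]),shift([.531,-.3165,.082]))
E
```

```text
time_s: 29.3
tcp_pos: [0.4751, -0.3179, 0.2447]
eef_rot: [-108.8, 89.7, 158.6]
contact_force: [0.0, 1.1, -0.1]
gripper_width: 0.0548
cap [100.4 129. ] 597 centre@.1 [ 0.5425 -0.1524  0.1   ] far [ 0.5519 -0.1589] near@.108,.091 [ 0.5326 -0.1547] [ 0.5312 -0.145 ] L/R@.091 [ 0.5429 -0.128 ] [ 0.5412 -0.1681]
cap [251.4 131.8] 508 centre@.1 [ 0.5323 -0.3157  0.1   ] far [ 0.5419 -0.3163] near@.108,.091 [ 0.5233 -0.3154] [ 0.5214 -0.315 ] L/R@.091 [ 0.5323 -0.2994] [ 0.5308 -0.3329]
cap [176.6 134.9] 535 centre@.1 [ 0.5326 -0.234   0.1   ] far [ 0.5423 -0.2376] near@.108,.091 [ 0.5226 -0.2349] [ 0.5207 -0.2299] L/R@.091 [ 0.5327 -0.2139] [ 0.5311 -0.2498]
-92.37564163178328 [ 0.47524458 -0.3176055   0.24473852] [12.45050822  5.61923587 -0.32389482] [16.25046996  5.6354172  -0.3185117 ]
```

View pics/w14.png

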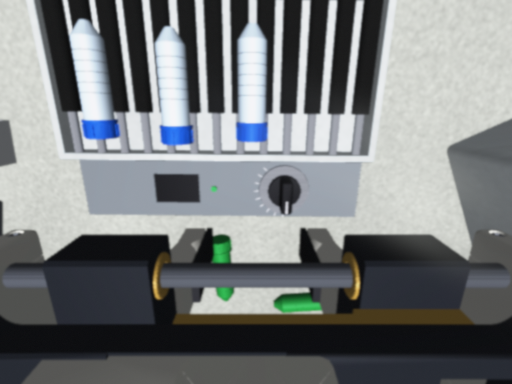

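```bash
python3 -m handwheel '[2,4,-0.3,0,5,5.6,-0.3,0,9,5.6,-0.3,0,12,5.6,-0.3,0,15,5.6,-0.3,0,16.2,5.6,-0.3,0,16.2,5.6,-0.3,0,16.2,5.6,-0.3,0,16.2,5.6,-0.3,0,16.2,5.6,-0.3,0]' 5.5 3
python3 -m handwheel '[0,0,0,0,0,0,0,0,0,0,0,0,0,0,0,0,0,0,0,0,0,0,0,0,0,0,0,0,0,0,0,0,0,0,0,0,0,0,0,0]' 2.8 3
python3 -m handwheel '[-1,0,0,0,-2,0,0,0,-3,0,0,0,-4,0,0,0,-6,0,0,0,-8,0,0,0,-11,0,0,0,-14,0,0,0,-17.5,0,0,0,-17.5,0,0,0]' 2.8 3
python3 - <<'E'
from m import *
c=cap('wrist','w15.png');print(tool()[0])
E
```

```text
time_s: 30.6
tcp_pos: [0.5331, -0.3173, 0.0864]
eef_rot: [77.9, 89.9, -14.8]
contact_force: [0.7, -0.6, -0.3]
gripper_width: 0.0551
time_s: 31.85
tcp_pos: [0.5326, -0.3171, 0.0855]
eef_rot: [-116.7, 90.0, 150.6]
contact_force: [-1.3, 1.7, 0.8]
gripper_width: 0.0339
time_s: 33.1
tcp_pos: [0.534, -0.3179, 0.2646]
eef_rot: [71.6, 89.6, -21.1]
contact_force: [0.2, -0.3, -1.7]
gripper_width: 0.0338
[ 0.53316424 -0.31736593  0.262433  ]
```

View pics/w15.png

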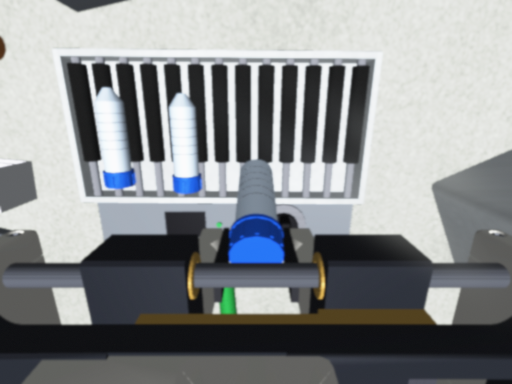

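```bash
python3 - <<'E'
from m import *
c=cap('wrist'); tip(c,(257,162),.0055,.1065); print(shift(rack(0,.165,.262)),yaw())
E
```

```text
vertical tip px [[255.3 194.8]]
tip [[ 0.0881 -0.5027  0.1656]] tilt fwd(tool y) deg 18.7 lat 1.0
tip [[ 0.1209 -0.4992  0.3491]] tilt fwd(tool y) deg 140.9 lat 179.4
[ -0.08689046   0.30051057 -67.10922534] -92.73975084544037
```

```bash
python3 -m handwheel '[0,0,-4,10,0,0,-10,20,0,0,-16,30,0,0,-22,40,0,0,-28,50,0,-0.3,-34,60,0,-0.6,-40,70,0,-0.8,-46,80,0,-0.8,-51,90,0,-0.8,-54.3,95]' 2.8 4
python3 -m handwheel '[0,0,0,0,0,0,0,0,0,0,0,0,0,0,0,0,0,0,0,0,0,0,0,0,0,0,0,0,0,0,0,0,0,0,0,0,0,0,0,0]' 2.8 4
python3 - <<'E'
from m import *
c=cap('wrist','w16.png');print(torack(tool()[0]),yaw(),shift(rack(0,.036,.262)))
E
```

```text
time_s: 34.45
tcp_pos: [0.5497, 0.2279, 0.2593]
eef_rot: [38.8, 89.9, -149.1]
contact_force: [1.0, -0.9, -0.4]
gripper_width: 0.0338
time_s: 35.7
tcp_pos: [0.5505, 0.2256, 0.2606]
eef_rot: [-168.3, 90.0, 3.9]
contact_force: [0.2, -0.0, -0.6]
gripper_width: 0.0339
[[-8.90445857e-05  3.63219907e-02  2.60543558e-01]] 172.27683984586156 [-0.14564359  0.03218295 -0.00897276]
```

View pics/w16.png

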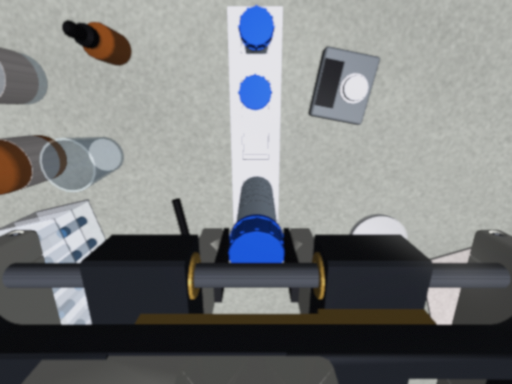

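```bash
python3 -m handwheel '[0,1,0,0,0,1.8,0,0,3,1.8,0,0,6,1.8,0,0,9,1.8,0,0,10.5,1.8,0,0,11,2.4,0,0,11.2,3.0,0,0,11.4,3.6,0,0,11.6,3.6,0,0]' 2.8 4
python3 - <<'E'
from m import *
c=cap('wrist','w17.png');print(torack(tool()[0]),sensors.get_state()['contact_force'])
E
```

```text
time_s: 37.0
tcp_pos: [0.5459, 0.1896, 0.1452]
eef_rot: [-136.9, 89.9, 35.4]
contact_force: [-0.3, 0.3, -0.2]
gripper_width: 0.0336
[[-3.49185800e-05  9.49401807e-05  1.44801433e-01]] [-0.27432803 -0.58857432 -1.25077815]
```

View pics/w17.png

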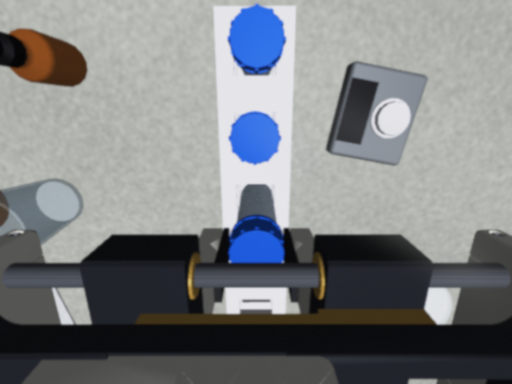

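```bash
python3 -m handwheel '[0.5,0,0,0,1,0,0,0,1.5,0,0,0,2,0,0,0,2.5,0,0,0,3,0,0,0,3.5,0,0,0,3.5,0,0,0,3.5,0,0,0,3.5,0,0,0]' 2.8 4
python3 - <<'E'
from m import *
c=cap('wrist','w18.png');print(torack(tool()[0]),sensors.get_state()['contact_force'])
E
python3 -m handwheel '[0,0,0,0,0,0,0,0,0,0,0,0,0,0,0,0,-2,0,0,0,-5,0,0,0,-9,0,0,0,-13,0,0,0,-17,0,0,0,-17,0,0,0]' 4.6 5
python3 v.py c18 200 110 170 80
python3 - <<'E'
from m import *
print(torack(tool()[0]), yaw(), shift([.475,-.23,.25]))
E
```

```text
time_s: 38.3
tcp_pos: [0.5458, 0.19, 0.1098]
eef_rot: [-140.9, 90.0, 31.4]
contact_force: [0.0, 0.1, -1.1]
gripper_width: 0.034
[[-5.93838097e-05  3.46165955e-04  1.09762700e-01]] [-0.80324046 -0.20017233 -1.35256605]
time_s: 39.6
tcp_pos: [0.5472, 0.1906, 0.2834]
eef_rot: [-142.4, 89.6, 29.9]
contact_force: [-0.5, -0.2, -0.4]
gripper_width: 0.0457
[[-5.90053562e-04  6.01630518e-05  2.78839979e-01]] 172.2608355333465 [ 2.89849984 42.53619061  1.30329981]
```

View pics/w18.png

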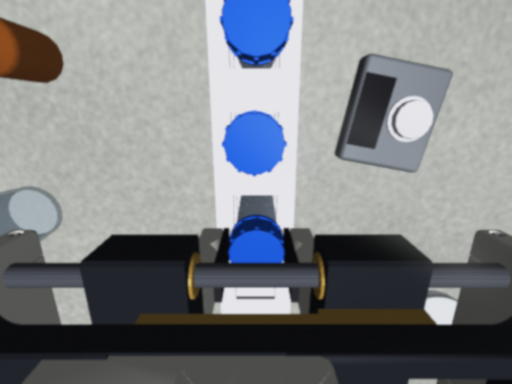

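View pics/c18.png

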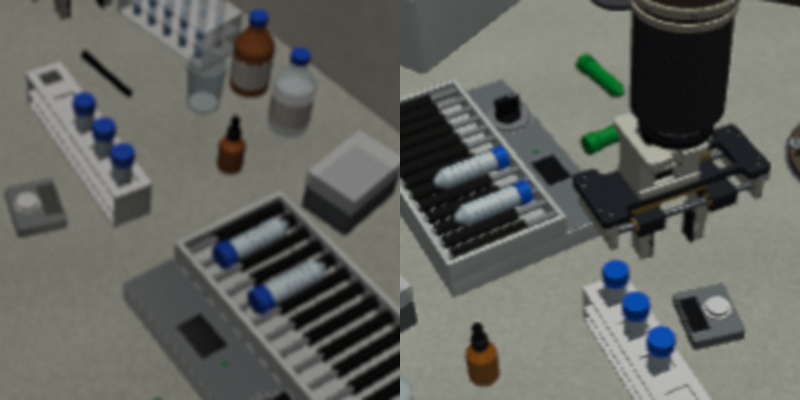

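Three standing in the row (incl. the original). Next tube (y≈-0.231).

```bash
python3 -m handwheel '[0,4,0,-10,0,9,0,-20,0,14,0,-30,0,19,0,-40,0,24,0,-50,0,29,0,-60,0,34,0,-70,1,39,0.5,-80,2.5,42.5,1.3,-90,2.9,42.5,1.3,-95.2]' 5.5 3
python3 - <<'E'
from m import *
c=cap('wrist','w19.png'); caps(c); print(yaw(),tool()[0],shift([.5315,-.2315,.0855]))
E
```

```text
time_s: 41.0
tcp_pos: [0.4735, -0.2313, 0.248]
eef_rot: [-97.1, 89.7, 170.4]
contact_force: [1.1, 0.4, 0.0]
gripper_width: 0.0548
cap [178.7 123.4] 543 centre@.1 [ 0.5427 -0.1503  0.1   ] far [ 0.5515 -0.1536] near@.108,.091 [ 0.532  -0.1511] [ 0.5308 -0.1463] L/R@.091 [ 0.5431 -0.1303] [ 0.5416 -0.1661]
cap [253.5 129.6] 505 centre@.1 [ 0.5326 -0.2313  0.1   ] far [ 0.542  -0.2318] near@.108,.091 [ 0.5233 -0.231 ] [ 0.5216 -0.2307] L/R@.091 [ 0.5326 -0.2149] [ 0.5312 -0.2487]
-92.24990981072058 [ 0.47389144 -0.23047568  0.24799668] [16.22558712  5.82813546 -0.11326712]
```

View pics/w19.png

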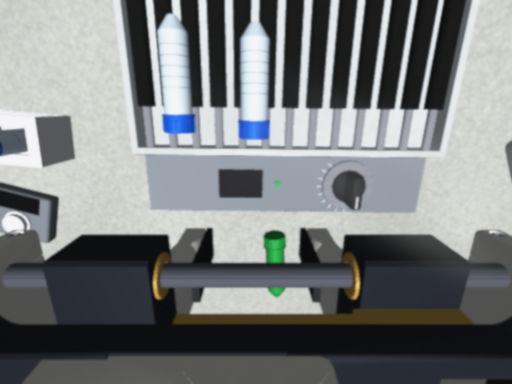

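```bash
python3 -m handwheel '[2,4,-0.1,0,5,5.7,-0.1,0,9,5.7,-0.1,0,12,5.7,-0.1,0,15,5.7,-0.1,0,16.1,5.7,-0.1,0,16.1,5.7,-0.1,0,16.1,5.7,-0.1,0,16.1,5.7,-0.1,0,16.1,5.7,-0.1,0]' 5.5 3
python3 -m handwheel '[0,0,0,0,0,0,0,0,0,0,0,0,0,0,0,0,0,0,0,0,0,0,0,0,0,0,0,0,0,0,0,0,0,0,0,0,0,0,0,0]' 2.8 3
python3 -m handwheel '[-1,0,0,0,-2,0,0,0,-3,0,0,0,-4,0,0,0,-6,0,0,0,-8,0,0,0,-11,0,0,0,-14,0,0,0,-17.5,0,0,0,-17.5,0,0,0]' 2.8 3
python3 - <<'E'
from m import *
c=cap('wrist','w20.png');print(tool()[0],shift(rack(0,.098,.262)),yaw())
E
```

```text
time_s: 42.3
tcp_pos: [0.533, -0.2311, 0.0904]
eef_rot: [87.5, 89.9, -5.1]
contact_force: [-0.4, 1.0, 0.1]
gripper_width: 0.055
time_s: 43.55
tcp_pos: [0.5326, -0.231, 0.0896]
eef_rot: [-51.9, 90.0, -144.5]
contact_force: [-0.0, -1.5, 0.0]
gripper_width: 0.0337
time_s: 44.8
tcp_pos: [0.534, -0.2314, 0.2683]
eef_rot: [80.5, 89.7, -12.0]
contact_force: [0.1, -0.4, -0.8]
gripper_width: 0.0339
[ 0.53312449 -0.23100074  0.26627941] [  0.42875686   0.27640486 -51.83667601] -92.52779609346646
```

View pics/w20.png

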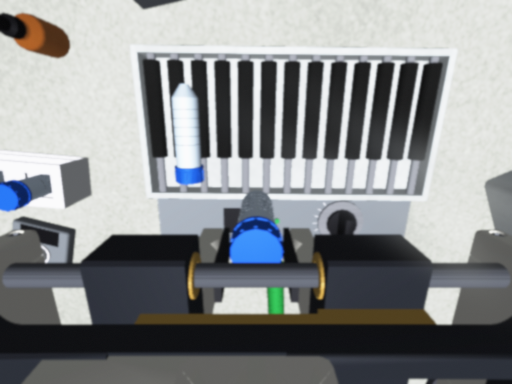

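```bash
python3 -m handwheel '[0,0,-3,10,0,0,-7,20,0,0,-12,30,0,0,-17,40,0,0.2,-22,50,0,0.3,-28,60,0,0.6,-34,70,0,0.6,-40,80,0,0.6,-45,90,0,0.6,-48.3,95]' 2.8 8
python3 -m handwheel '[0,0,0,0,0,0,0,0,0,0,0,0,0,0,0,0,0,0,0,0,0,0,0,0,0,0,0,0,0,0,0,0,0,0,0,0,0,0,0,0]' 2.8 8
python3 - <<'E'
from m import *
c=cap('wrist','w21.png');print(torack(tool()[0]),yaw(),shift(rack(0,.062,.262)))
E
```

```text
time_s: 46.1
tcp_pos: [0.5591, 0.2534, 0.2633]
eef_rot: [36.6, 89.9, -151.1]
contact_force: [-0.2, 0.3, -0.7]
gripper_width: 0.0332
time_s: 47.35
tcp_pos: [0.5599, 0.2513, 0.2645]
eef_rot: [-44.1, 90.0, 128.4]
contact_force: [-0.2, -1.1, -0.8]
gripper_width: 0.0332
[[0.00584213 0.06299087 0.26451888]] 172.4737753396722 [0.25193164 0.09831162 0.58432522]
```

View pics/w21.png

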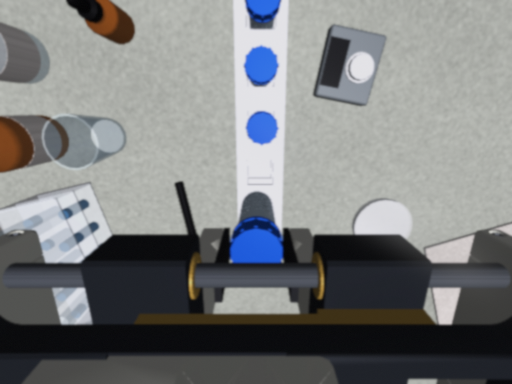

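```bash
python3 -m handwheel '[0,0.1,0.6,0,0,0.1,0.6,0,3,0.1,0.6,0,6,0.1,0.6,0,8,0.1,0.6,0,9.5,0.1,0.6,0,10.5,0.1,0.6,0,11.5,0.1,0.6,0,12,0.1,0.6,0,12,0.1,0.6,0]' 2.8 8
python3 - <<'E'
from m import *
c=cap('wrist','w22.png');print(torack(tool()[0]),sensors.get_state()['contact_force'])
E
```

```text
time_s: 48.65
tcp_pos: [0.5538, 0.2509, 0.1444]
eef_rot: [45.3, 90.0, -142.3]
contact_force: [0.8, -0.3, -0.2]
gripper_width: 0.0333
[[-5.45127769e-05  6.20082007e-02  1.44722817e-01]] [-0.79186626  0.44880982 -1.0683851 ]
```

View pics/w22.png

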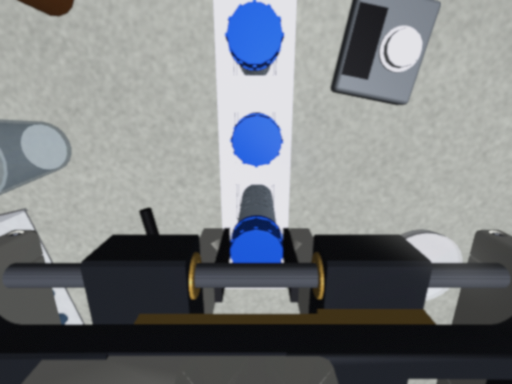

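```bash
python3 -m handwheel '[0.5,0,0,0,1,0,0,0,1.5,0,0,0,2,0,0,0,2.5,0,0,0,3,0,0,0,3.2,0,0,0,3.2,0,0,0,3.2,0,0,0,3.2,0,0,0]' 2.8 5
python3 - <<'E'
from m import *
c=cap('wrist','w23.png');print(torack(tool()[0]),sensors.get_state()['contact_force'])
E
python3 -m handwheel '[0,0,0,0,0,0,0,0,0,0,0,0,0,0,0,0,-2,0,0,0,-5,0,0,0,-9,0,0,0,-13,0,0,0,-17,0,0,0,-17,0,0,0]' 4.6 5
python3 v.py c23 200 110 170 80
python3 - <<'E'
from m import *
print(torack(tool()[0]), yaw(), shift([.485,-.147,.25]))
E
```

```text
time_s: 49.95
tcp_pos: [0.5543, 0.2513, 0.1132]
eef_rot: [-148.2, 89.9, 24.3]
contact_force: [0.2, -0.6, 5.3]
gripper_width: 0.0334
[[0.00029156 0.06224412 0.11318064]] [ 0.13802775 -1.66913924  5.80118308]
time_s: 51.25
tcp_pos: [0.5553, 0.2518, 0.2864]
eef_rot: [-138.3, 89.6, 34.2]
contact_force: [-0.7, -0.2, -0.9]
gripper_width: 0.0461
[[-0.00059882  0.0617521   0.28179515]] 172.46609646486155 [ 3.1978255 40.3405447  1.5583361]
```

View pics/w23.png

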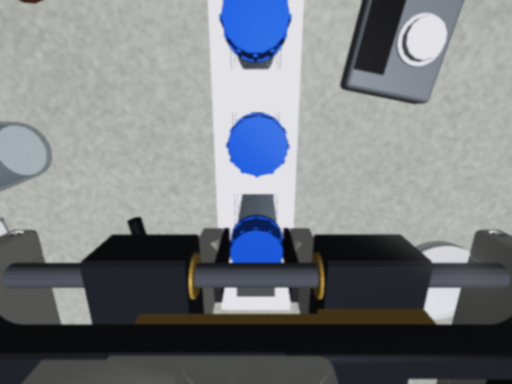

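View pics/c23.png

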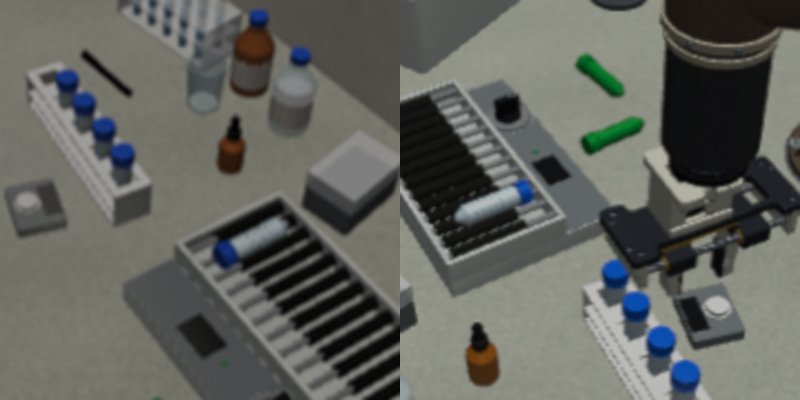

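```bash
python3 -m handwheel '[0,4,0,-10,0,9,0,-20,0,14,0,-30,0,19,0,-40,0,24,0,-50,0,29,0,-60,0,34,0,-70,1,38,0.5,-80,2.5,40.3,1.5,-90,3.2,40.3,1.5,-95.2]' 5.5 3
python3 - <<'E'
from m import *
c=cap('wrist','w24.png'); caps(c); print(yaw(),tool()[0],shift([.541,-.148,.0855]))
E
```

```text
time_s: 52.65
tcp_pos: [0.4842, -0.1479, 0.2485]
eef_rot: [-89.5, 89.8, 178.3]
contact_force: [-0.2, 0.9, 0.0]
gripper_width: 0.0546
cap [253.5 130.5] 503 centre@.1 [ 0.5425 -0.1478  0.1   ] far [ 0.5519 -0.1483] near@.108,.091 [ 0.5331 -0.1475] [ 0.5313 -0.1473] L/R@.091 [ 0.5425 -0.1313] [ 0.5412 -0.1652]
cap [  9.7 145.1] 596 centre@.1 [0.537  0.1241 0.1   ] far [0.5535 0.112 ] near@.108,.091 [0.5194 0.1227] [0.5168 0.1383] L/R@.091 [0.5366 0.1433] [0.5356 0.116 ]
cap [ 55.4 151.2] 1147 centre@.1 [0.5283 0.0753 0.1   ] far [0.5454 0.0651] near@.108,.091 [0.5097 0.0745] [0.5065 0.0874] L/R@.091 [0.5282 0.1077] [0.5262 0.0559]
-92.01268376936991 [ 0.48437715 -0.14727179  0.2478892 ] [16.21566781  5.72768014 -0.12291087]
```

View pics/w24.png

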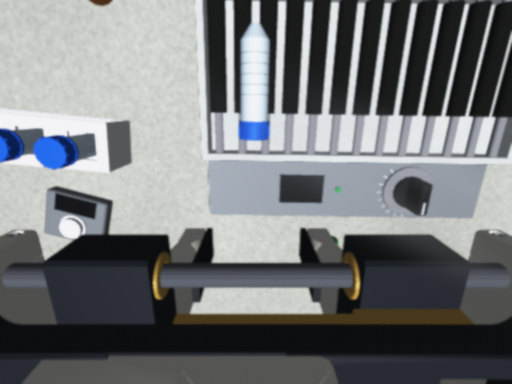

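```bash
python3 -m handwheel '[2,4,-0.1,0,5,5.6,-0.1,0,9,5.6,-0.1,0,12,5.6,-0.1,0,15,5.6,-0.1,0,16.5,5.6,-0.1,0,16.5,5.6,-0.1,0,16.5,5.6,-0.1,0,16.5,5.6,-0.1,0,16.5,5.6,-0.1,0]' 5.5 3
python3 -m handwheel '[0,0,0,0,0,0,0,0,0,0,0,0,0,0,0,0,0,0,0,0,0,0,0,0,0,0,0,0,0,0,0,0,0,0,0,0,0,0,0,0]' 2.8 3
python3 -m handwheel '[-1,0,0,0,-2,0,0,0,-3,0,0,0,-4,0,0,0,-6,0,0,0,-8,0,0,0,-11,0,0,0,-14,0,0,0,-17.5,0,0,0,-17.5,0,0,0]' 2.8 3
python3 - <<'E'
from m import *
c=cap('wrist','w25.png');print(tool()[0],shift(rack(0,.135,.262)),yaw())
E
```

```text
time_s: 53.95
tcp_pos: [0.5426, -0.1478, 0.0864]
eef_rot: [95.3, 89.9, 3.0]
contact_force: [0.3, -0.9, -0.6]
gripper_width: 0.0546
time_s: 55.2
tcp_pos: [0.5422, -0.1478, 0.0856]
eef_rot: [32.1, 90.0, -60.3]
contact_force: [-0.9, 0.7, 1.6]
gripper_width: 0.034
time_s: 56.45
tcp_pos: [0.5436, -0.148, 0.2642]
eef_rot: [89.0, 89.7, -3.3]
contact_force: [0.3, 0.0, -1.8]
gripper_width: 0.0337
[ 0.54261135 -0.14771697  0.26212291] [ 3.48108082e-02  1.87047347e-01 -4.71596968e+01] -92.33007012453473
```

View pics/w25.png

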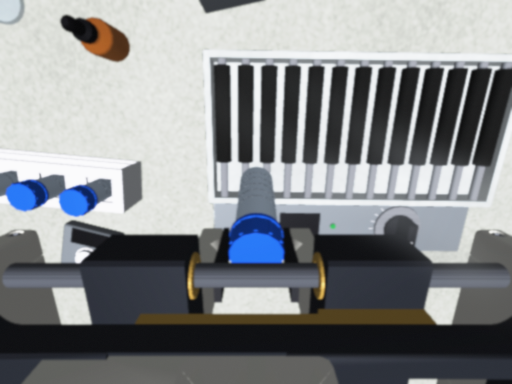

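```bash
python3 -m handwheel '[0,0,-3,10,0,0,-7,20,0,0,-12,30,0,0,-17,40,0,0.1,-22,50,0,0.2,-28,60,0,0.2,-34,70,0,0.2,-40,80,0,0.3,-45,90,0,0.3,-48.1,95]' 2.8 4
python3 -m handwheel '[0,0,0,0,0,0,0,0,0,0,0,0,0,0,0,0,0,0,0,0,0,0,0,0,0,0,0,0,0,0,0,0,0,0,0,0,0,0,0,0]' 2.8 4
python3 - <<'E'
from m import *
c=cap('wrist','w26.png');print(torack(tool()[0]),yaw(),shift(rack(0,.124,.15)))
E
```

```text
time_s: 57.75
tcp_pos: [0.5638, 0.3348, 0.2587]
eef_rot: [44.3, 89.8, -143.2]
contact_force: [-0.6, 0.2, -0.5]
gripper_width: 0.0339
time_s: 59.0
tcp_pos: [0.5647, 0.3327, 0.2605]
eef_rot: [61.9, 90.0, -125.4]
contact_force: [-0.4, -0.3, -0.1]
gripper_width: 0.0338
[[-2.16385497e-04  1.44361946e-01  2.60505120e-01]] 172.67457151005797 [11.05066548  2.03543726 -0.01266147]
```

View pics/w26.png

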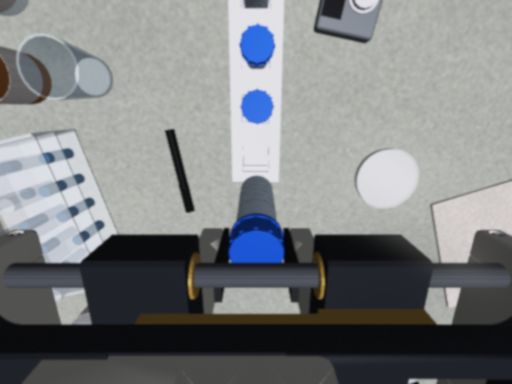

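```bash
python3 -m handwheel '[0,0.2,0,0,0,0.2,0,0,3,0.2,0,0,6,0.2,0,0,9,0.2,0,0,10.5,0.2,0,0,11,0.8,0,0,11.2,1.4,0,0,11.4,2.0,0,0,11.6,2.0,0,0]' 2.8 4
python3 - <<'E'
from m import *
c=cap('wrist','w27.png');print(torack(tool()[0]),sensors.get_state()['contact_force'])
E
```

```text
time_s: 60.3
tcp_pos: [0.5624, 0.3126, 0.1454]
eef_rot: [-128.4, 89.9, 44.2]
contact_force: [0.5, 0.5, -0.0]
gripper_width: 0.0334
[[9.02949358e-05 1.24179928e-01 1.44950531e-01]] [ 0.99529069  0.54864419 -1.08158073]
```

View pics/w27.png

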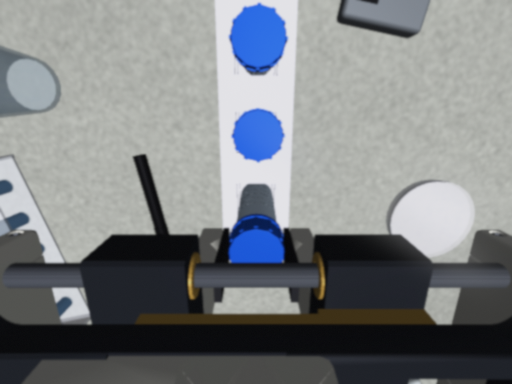

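```bash
python3 -m handwheel '[0.5,0,0,0,1,0,0,0,1.5,0,0,0,2,0,0,0,2.5,0,0,0,3,0,0,0,3.5,0,0,0,3.5,0,0,0,3.5,0,0,0,3.5,0,0,0]' 2.8 4
python3 -m handwheel '[0,0,0,0,0,0,0,0,0,0,0,0,0,0,0,0,-2,0,0,0,-5,0,0,0,-9,0,0,0,-13,0,0,0,-17,0,0,0,-17,0,0,0]' 4.6 5
python3 v.py c28 180 90 200 100
python3 - <<'E'
from m import *
print(torack(tool()[0]), yaw(), shift([.42,.30,.25]))
for n in('scene','side'):
    k=cap(n)
    for ce,ar,bb in blue(k):
        P=onz(k,ce,.112)[0]
        if P[0]<.65: print(n,ce.round(1),ar,torack(P).round(4))
E
```

```text
time_s: 61.6
tcp_pos: [0.5623, 0.3129, 0.1098]
eef_rot: [-130.5, 90.0, 42.2]
contact_force: [0.1, 0.5, 0.5]
gripper_width: 0.0339
time_s: 62.85
tcp_pos: [0.5635, 0.3137, 0.2838]
eef_rot: [-135.2, 89.6, 37.5]
contact_force: [-0.4, 0.2, -0.5]
gripper_width: 0.0459
[[-0.00048133  0.12407977  0.27881159]] 172.66512669329302 [ 2.89533925  3.0630709  13.89316054]
scene [266.7 202.9] 122 [[ 0.0018 -0.1195  0.112 ]]
scene [275.3 217.8] 119 [[ 0.0052 -0.0589  0.112 ]]
scene [286.7 233.8] 121 [[0.0037 0.0048 0.112 ]]
scene [297.8 249.1] 139 [[0.0017 0.0625 0.112 ]]
scene [310.5 265.8] 106 [[-0.0018  0.1227  0.112 ]]
side [221.6 135.2] 60 [[-0.0021  0.1212  0.112 ]]
side [229.4 145.9] 67 [[-0.0024  0.0575  0.112 ]]
side [237.1 156.3] 72 [[-0.0026 -0.0022  0.112 ]]
side [246.2 167.9] 71 [[-0.0011 -0.0656  0.112 ]]
side [254.5 179.5] 84 [[-0.002  -0.1252  0.112 ]]
```

View pics/c28.png

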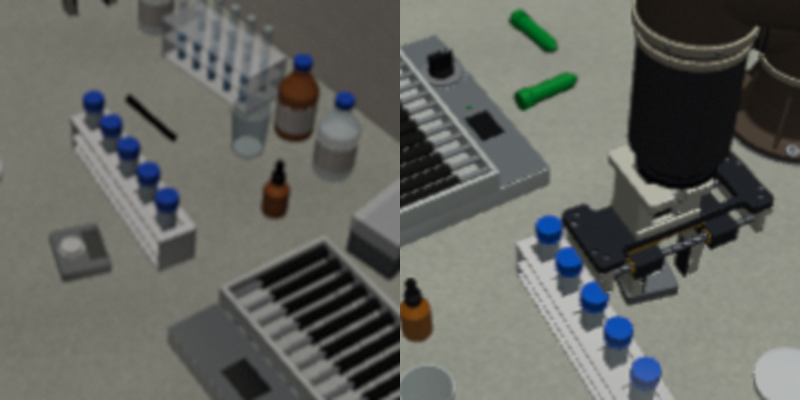

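```bash
python3 -m handwheel '[0,0,2,0,0,1,5,0,0,2,9,0,0,3,13.9,0,0,3,13.9,0,0,3,13.9,0,0,3,13.9,0,0,3,13.9,0,0,3,13.9,0,0,3,13.9,0]' 0 10
python3 - <<'E'
from m import *
c=cap('wrist','w29.png'); cv2.imwrite('pics/w29c.png',cv2.resize(c['image'][60:230,180:400,::-1],None,fx=3,fy=3,interpolation=cv2.INTER_CUBIC)); print(tool()[0],yaw())
g=cv2.cvtColor(c['image'],cv2.COLOR_RGB2HSV); print(c['image'].shape)
E
```

```text
time_s: 64.35
tcp_pos: [0.4207, 0.3007, 0.2793]
eef_rot: [64.4, 90.0, -122.9]
contact_force: [-0.5, 0.1, 0.7]
gripper_width: 0.0002
[0.4206209  0.30079046 0.27938481] 172.6539597789659
(384, 512, 3)
```

View pics/w29.png

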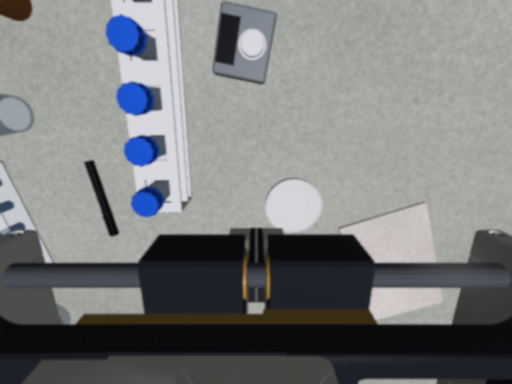

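View pics/w29c.png

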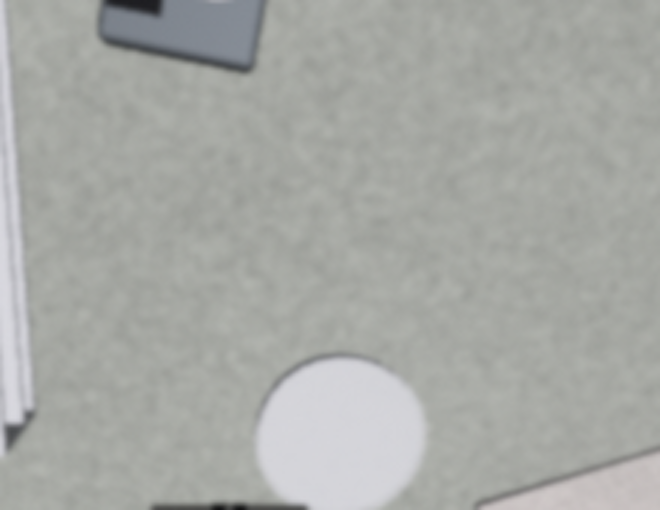

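```bash
python3 - <<'E'
from m import *
c=cap('wrist'); im=c['image']; cv2.imwrite('pics/w30.png',cv2.resize(im[0:95,195:295,::-1],None,fx=5,fy=5,interpolation=cv2.INTER_CUBIC))
g=cv2.inRange(im[20:70,230:280],(195,195,195),(255,255,255)); n,l,s,ce=cv2.connectedComponentsWithStats(g)
for i in range(1,n):
    if s[i,4]>50: u=ce[i]+[230,20]; print(u,s[i],onz(c,[u],.032))
B=onz(c,[(253,43)],.032)[0]; print(B,shift([B[0],B[1],.15]))
E
```

```text
[251.5988024   41.86427146] [  9  10  26  25 501] [[0.40463618 0.13412107 0.032     ]]
[0.40296652 0.13569124 0.032     ] [12.94716341 16.59597087 -0.36183308]
```

View pics/w30.png

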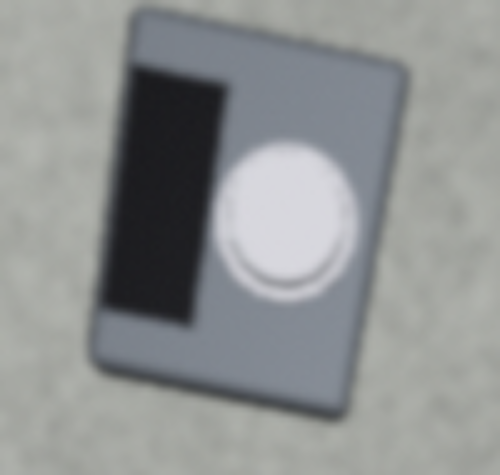

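```bash
python3 -m handwheel '[0,3,0,10,0,6,0,20,0,9,0,30,0,12,0,40,0,15,0,50,0,16.7,0,60,2,16.7,-0.45,70,5,16.7,-0.45,80,8,16.7,-0.45,90,12,16.7,-0.45,90]' 0 10
python3 -m handwheel '[0,0,0,0,0,0,0,0,0,0,0,0,0,0,0,0,0,0,0,0,0,0,0,0,0,0,0,0,0,0,0,0,0,0,0,0,0,0,0,0]' 0 10
python3 v.py c31 150 110 230 130; python3 - <<'E'
from m import *
print(tool()[0],yaw(),sensors.get_state()['joints'].round(0),shift([.404,.1345,.04]),sensors.get_state()['contact_force'])
E
```

```text
time_s: 65.7
tcp_pos: [0.4042, 0.135, 0.1594]
eef_rot: [-42.2, 89.9, 40.3]
contact_force: [0.5, 0.7, -0.6]
gripper_width: 0.0003
time_s: 66.95
tcp_pos: [0.4036, 0.1346, 0.1595]
eef_rot: [158.3, 90.0, -119.0]
contact_force: [0.0, 0.0, -0.1]
gripper_width: 0.0005
[0.40362527 0.13459202 0.15954941] 82.67215037469505 [  45.   -0.  -35.    0.  -55. -143.] [ 1.19549401e+01 -3.86038961e-02 -3.80424193e-03] [ 0.04937259  0.6381075  -0.50350916]
```

View pics/c31.png

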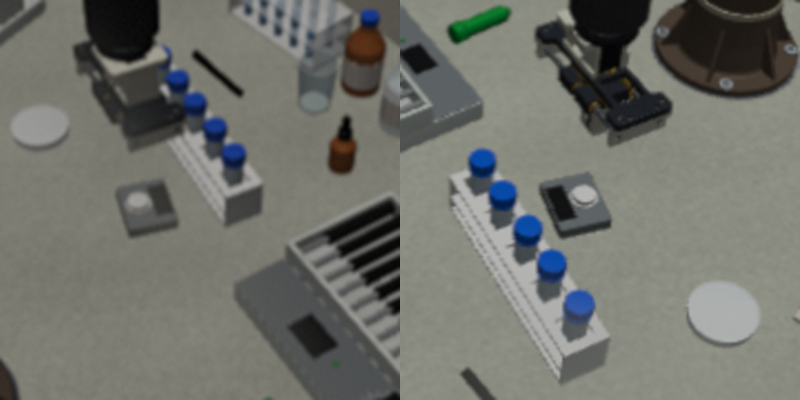

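View pics/c31w.png

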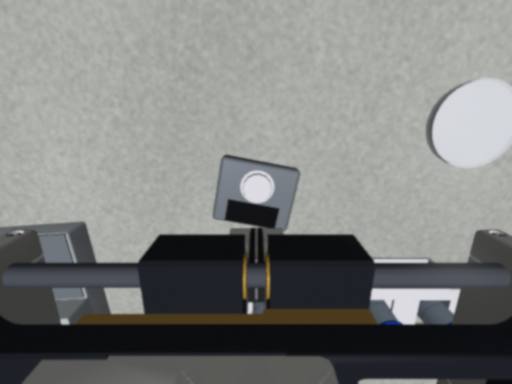

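```bash
python3 - <<'E'
from m import *
c=cap('wrist'); print(onz(c,[(257.5,186)],.032), proj(c,[[.4036,.1346,.032]]))
a=cap('scene');b=cap('side')
for k in(a,b):
    u=proj(k,[[.4036,.1346,.032]])[0];print(u.round(1))
    x,y=u.round().astype(int); im=k['image'][y-25:y+25,x-25:x+25]
    m=cv2.inRange(im,(165,165,165),(255,255,255)); n,l,s,ce=cv2.connectedComponentsWithStats(m)
    for i in range(1,n):
        if s[i,4]>20: v=ce[i]+[x-25,y-25]; print(v.round(1),s[i],onz(k,[v],.032).round(4))
E
```

```text
[[0.40199147 0.13623237 0.032     ]] [[256.19978532 187.59615521]]
[313.1 216.1]
[312.7 216.7] [20 23 10  7 48] [[0.4063 0.1358 0.032 ]]
[211.3 199.7]
```

```bash
python3 -m handwheel '[3,0,-0.1,0,6,0,-0.1,0,9,0,-0.1,0,11,0,-0.1,0,12,0,-0.1,0,12.3,0,-0.1,0,12.3,0,-0.1,0,12.3,0,-0.1,0,12.3,0,-0.1,0,12.3,0,-0.1,0]' 0 10
python3 - <<'E'
from m import *
s=sensors.get_state();print(tool()[0],s['contact_force'])
E
python3 -m handwheel '[0.2,0,0,0,0.4,0,0,0,0.6,0,0,0,0.8,0,0,0,0.95,0,0,0,1.05,0,0,0,1.05,0,0,0,1.05,0,0,0,1.05,0,0,0,1.05,0,0,0]' 0 10
python3 - <<'E'
from m import *
s=sensors.get_state();print(tool()[0],s['contact_force'])
E
```

```text
time_s: 68.5
tcp_pos: [0.4037, 0.1338, 0.0369]
eef_rot: [-37.7, 90.0, 45.0]
contact_force: [0.1, 0.8, -0.0]
gripper_width: 0.0002
[0.40365308 0.13377617 0.03687358] [ 0.05017536  0.84358531 -0.04812349]
time_s: 69.75
tcp_pos: [0.4036, 0.1336, 0.0269]
eef_rot: [-87.9, 90.0, -5.2]
contact_force: [-5.9, -1.5, 19.5]
gripper_width: 0.0004
[0.40357849 0.13360528 0.02693799] [-5.91937231 -1.54839484 19.4621702 ]
```

```bash
python3 -m handwheel '[-1,0,0,0,-3,0,0,0,-6,0,0,0,-10,0,0,0,-14,0,0,0,-18,0,0,0,-22,0,0,0,-24,0,0,0,-24,0,0,0,-24,0,0,0]' 0 10
python3 v.py c33 180 100 200 100;  python3 - <<'E'
from m import *
s=sensors.get_state();print(tool()[0],s['contact_force'])
for n in('scene','side'):
    k=cap(n)
    for ce,ar,bb in blue(k):
        P=onz(k,ce,.112)[0]
        if P[0]<.65: print(n,ce.round(1),ar,torack(P).round(4))
E
```

```text
time_s: 71.0
tcp_pos: [0.403, 0.1334, 0.2652]
eef_rot: [117.4, 89.9, -159.9]
contact_force: [-0.3, -0.9, -0.3]
gripper_width: 0.0004
[0.40310219 0.13330908 0.26508675] [0.23115364 0.98586902 0.0184176 ]
scene [266.5 203. ] 119 [[ 0.0023 -0.1194  0.112 ]]
scene [275.7 217.6] 128 [[ 0.004  -0.0594  0.112 ]]
scene [287.1 233.4] 135 [[0.0019 0.0041 0.112 ]]
scene [297.8 249.2] 141 [[0.0018 0.0626 0.112 ]]
scene [310.4 265.7] 105 [[-0.0018  0.1226  0.112 ]]
side [229.6 146.4] 59 [[-0.0031  0.0548  0.112 ]]
side [237.1 156.3] 72 [[-0.0026 -0.0022  0.112 ]]
side [246.2 167.9] 71 [[-0.0011 -0.0656  0.112 ]]
side [254.6 179.4] 84 [[-0.0017 -0.1249  0.112 ]]
```

View pics/c33.png

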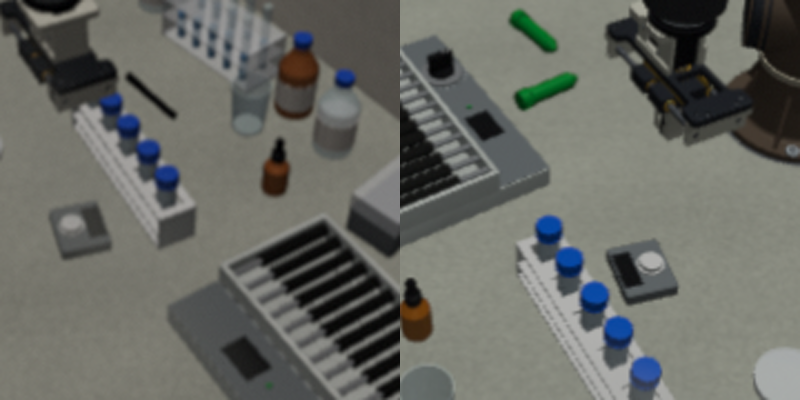

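```bash
python3 -c "
from plant import workorder
print(workorder.close_job())"
```

```text
the job is handed in; nothing more can be done
None
```

The job is done and handed in at about 71 s of the 210 s allowed; no verdict came back.

- **Dial:** I turned it counter-clockwise until it reached its end stop. Its pointer lined up with the last scale mark, and it still looked off in the later wrist pictures.
- **Tubes:** All four tubes were taken off the rollers by their caps. They now stand cap up in the rack's free openings at y = -124, 0, 62 and 124 mm.
- **Timer:** I pressed the start button until the fingertips were at 26.9 mm, with 19.5 N on the tool. That is about 5 mm of travel, well past the 4.2 N needed, so it should have been fully pressed. The button's own reading is not available to confirm it.

**Last checks:** The scene camera shows five blue caps standing in the rack, and the rollers are empty. The cap positions from the scene camera fit the opening centres to about 5 mm. In the last side picture the arm hid the tube at y = 124 mm, so only the scene camera confirmed it then; both cameras had confirmed it just before the press. The side reading for its neighbour was 7 mm off, as the arm covered that cap too.

The original tube did not visibly move, and nothing suggested the other things on the bench had been disturbed, though I did not measure each one. I saw no knocked item and no loss of grip, and no check failed.

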